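# Take the herb basket off the picking-over stand and tare it on the spring scale

## Robot

A 6-joint arm with a two-finger parallel gripper is mounted at the origin on the work surface. World frame = base frame: x ahead of the robot, y to its left, z up, the work surface at z = 0. Lengths are in m, angles in rad, forces in N, time in s.
With the tool pointing down it reaches from about 0.275 to 0.85 m from the base axis. Payload 5.2 kg.
Tool frame: the origin (TCP) lies at the very end of the fingers, on their centre line; the grasp point (between the pads) lies 19 mm behind it (env.tcp_to_grasp is the x of the grasp point in the tool frame, in m); x points along the fingers, y is the direction in which the jaws open and shut, and the axes are right-handed (so a half turn about x gives the same grasp; the last joint's range is limited). The gripper opens to 85 mm and grips with 20 to 120 N. Pads are 22 mm wide; open, the fingers measure 114 mm over their backs; the gripper's body (76 mm by 85 mm) begins 54 mm behind the grasp point. The pads swing forward as they close: fully open they stand 13 mm farther back than shut.
Start: joints at [0.991, 0.259, 1.535, -0, 1.348, -0.203], TCP at [0.202, 0.511, 0.203] pointing down, gripper open.
Joint ranges: [-3.14, 3.14], [-0.91, 2.08], [0.19, 2.58], [-1.22, 4.36], [0.22, 2.71], [-3.12, 3.12]. Speed limits (rad/s): [2.57, 2.57, 3.14, 3.14, 3.14, 3.14].

## Interface

Orientations are given as a 3x3 rotation matrix whose columns are the frame's x, y, z axes.
In Python, from station import env, optics, models gives the robot as it stands.
- The arm moves only by the tool apply_moves, never from a script. Its argument "plan" is a list of rows, each a list of 7 numbers: the turn, a rotation vector about the tool's x, y, z in rad, then the shift along the tool's x, y, z in cm, then the finger opening in cm, from 0 to 8.54. A call has 1 to 20 rows; each row shifts and turns the pose as measured when the row begins, along the tool's axes as they then stand; what a row does not reach is not made up. A row lasts 1/10 s, in which the tool goes at most 50 mm and 8.59 degrees, less where a joint would pass 70% of its speed; a pose out of reach is approached as far as the arm can. A call with a gripper value outside its range is refused whole. The fingers move at their own pace and stop on an object; "newtons" is the grip in N (left out, the last holds). Time passes only in rows, so rows that do not move let the fingers close. It gives the time, the measured TCP pose, the force and the opening at its end, in the units of the state.
- env.read_state(): the state, without advancing time (a new reading comes with each control period).
- optics.get_image(name): name is "scene" or "top" or "wrist"; returns a dict with "img" (400x640x3 uint8, red, green, blue), "camera_matrix" (3x3 intrinsics, pixels), "position" and "attitude" of the camera in the world; the wrist camera has in their place "T_tool_cam" (4x4, takes a point from camera to tool coordinates, whose origin is the TCP and whose axes are the tool frame's). Camera axes: x right, y up, looking along -z (the intrinsics and any distortion apply to the point x, -y, -z); pixel columns grow to the right and rows downward; lengths in m; the calibration is good to about 2 mm. The wrist camera is an equidistant fisheye: a pixel r from the principal point sees the ray r / f radians off the axis. A picture is of the moment at which its call begins: read the wrist's pose just before it. There is no depth.
- env.close_job(): hands the job in, once; it reports no verdict.
Trained networks look in a picture, given as the dict that the camera call returned (one of the last four; its "shot" number tells which), for a name from the list of things; names that differ only in an ending like _2 or _b are one class to them, and where a whole thing is asked for, a point or a joint stands for the part that bears it (a point fixed in the world has none). Each returns a list of dicts, best first, with "confidence" (0 to 1); they miss things now and then, are a little off and sometimes report something else, mostly with a low value. They report only what shows in the picture. A call takes as long as a camera call.
- models.boxes_of(picture, name): "box" ([left, top, width, height] as shares, 0 to 1, of the picture: columns of its width, rows of its height, round what is visible of it).
The state is a dict: "clock": time; "joint_pos": joint angles; "joint_vel": joint speeds; "effort": joint torques, N m; "ee_pos": TCP position; "tool_rot": TCP orientation; "wrist_force": force on the tool from outside, world axes, zero at the start; "moment": the same for the moment, N m; "opening": opening from 0.0 (shut) to 1.0 (fully open).
Only numpy, scipy, OpenCV 4.12 (cv2) and the standard library are available. Lean on these libraries where they do the work, as an engineer would, in place of code of your own. Each camera call takes 0.05 s, during which the arm holds its last target.

## Task

Weigh the empty herb basket: take it by its bow handle out from under the lamp, off the sloping stand, and set it upright in the middle of the dial scale's pan. Lower it gently until the springy pan carries its whole weight before you let go, so that the pan neither drops nor bounces and is never pressed near its stop. Do not knock the lamp, and leave the other things on the bench where they are.

Things in the scene. Friction and masses are not known exactly. Their poses are not given: they have to be found in the camera images.
- handle: Grip of the basket's rigid bow handle: red-brown flat-sided bar, 84 mm long (its y), 14 mm thick (its x, pinch it so), 20 mm deep (its z); origin at the bar's centre. Same axes as the basket: z up out of its mouth. From its ends the bow (12 mm round cane) curves down to the basket's ends at y = +-86 mm. Below the bar is only the open inside of the basket.
- basket_centre (a point): Centre of the empty wicker basket, half-way up, 117.5 mm below the handle's centre along z. Over its rim 133 mm (x) by 183 mm (y); flat bottom 114 by 164 mm, 42.5 mm below this point. Axes as the handle's. At the start it stands on the sloping deck: its z leans 30 degrees from vertical towards the stand's front (-x). Weight unknown, about 0.22 to 0.79 kg.
- deck_centre (a point): Middle of the stand's plywood deck (upper face, 75 mm above the bench); axes of the fixed stand: x level to its back, z up. The deck rises to the back at 30 degrees. A lip 22 mm high square to the deck runs along its front edge, just before the basket: raise the basket 25 mm or more square to the deck, then draw it out to the front (-x). Two posts 115 mm behind this point.
- lamp: LED bar lamp fixed over the stand. Origin 75 mm straight below deck_centre, same axes. The bar spans x -71 to -41 mm, y -145 to 145 mm; its underside is 389 mm up, about 175 mm over the handle (which starts at x = -80 mm). Two arms at y = +-126 mm, 407 to 425 mm up, run back to the posts. An upright tool hits the bar: come from the front with the tool leaning about 30 degrees.
- pan_centre (a point): Centre of the upper face of the scale's square steel pan (210 by 210 mm, 4 mm thick, 126 mm above the bench when empty), x axis level away from the dial, z up. The scale (green housing 170 by 180 mm, round white dial on its front) is fixed to the bench; only the pan moves, straight down.
- pan (a joint): How far the scale's pan is pressed down, in m: 0 empty, 0.038 at its stop. It sinks 10 mm for every 3 N, lightly damped, so the basket's own weight, which is not known, sinks it about 7 to 26 mm.
- bottle: Amber glass bottle, 42 mm across, 115 mm high, standing between the stand and the scale; origin at the centre of its underside. Leave it alone.
- jar: Glass jar with a cork lid, 72 mm across, 110 mm high; origin at the centre of its underside. Leave it alone.
- bowl: Wooden bowl, 110 mm across, 50 mm high; origin at the centre of its underside. Leave it alone.
- scoop: Steel scoop with a wooden grip, lying, 184 mm long (x), 32 mm high; origin on the bench below its middle. Leave it alone.
- snips: Harvest snips with orange-brown grips, lying, 175 mm long (x), 16 mm high; origin on the bench below their middle. Leave them alone.
- meter: Dark grey moisture meter, lying, 110 mm long (x) by 55 mm, 24 mm high; origin at the centre of its underside. Leave it alone.

How it is judged:
On the way, in this order (a step that is already met when the one before it is completed fails the run):
1. the basket is lifted off the stand, held by its handle, and brought out from under the lamp (contact force between the fingers and handle above 1 N and contact force between basket and stand below 0.1 N and horizontal distance between handle and deck_centre above 0.15 m), for 0.2 s.
2. the basket rests upright on the pan, which carries it (sunk 5 mm or more), while it is still held by its handle (contact force between the fingers and handle above 1 N and value of joint pan above 0.005 m and contact force between basket and pan above 1 N and angle between basket_centre's own z axis and vertical below 0.15 rad), for 0.1 s.
At the end, for the whole second after the job is handed in: The basket stands upright (within 0.06 rad) on the scale's pan, its centre within 30 mm of the pan's centre, let go and at rest, the pan carrying it (sunk more than 5 mm) and still (horizontal distance between basket_centre and pan_centre below 0.03 m and angle between basket_centre's own z axis and vertical below 0.06 rad and contact force between basket and pan above 1 N and value of joint pan above 0.005 m and velocity of joint pan between -0.02 and 0.02 m/s); the robot touches nothing.
It fails at once if the lamp is knocked (more than 3 N) (contact force between anything else and lamp above 3 N).
It fails at once if the pan is pressed to within 4 mm of its stop (34 mm or more down) (value of joint pan above 0.034 m).
It fails at once if the pan drops or bounces (faster than 0.055 m/s) (velocity of joint pan above 0.055 m/s or velocity of joint pan below -0.055 m/s).
It fails at once if another thing on the bench is moved by more than 15 mm (distance of any of bottle, jar, bowl, scoop, snips, meter from where it was at the start of the episode above 0.015 m).
It also fails if it takes over 58 s, if anything falls off the work surface, if the arm or the gripper's body presses on something with over 40 N, if the wrist force passes 120 N, or if a joint passes its speed limit or range.

## Working session

There is one attempt and no reset: what is moved stays moved. The work goes in short steps, Python scripts to look and compute and a tool call to move; the robot and the scene stay as the last step left them, time stands still between calls to the robot, and variables do not carry over. Pictures are saved under pics/ and viewed, and the job is handed in when it is done.

Besides the shell and the picture viewer there is one more tool, called after "Request:" by a JSON object that holds its "name" and its "arguments". apply_moves: Moves the arm, as the interface text tells. Its arguments: {"type":"object","properties":{"plan":{"type":"array","items":{"type":"array","items":{"type":"number"}}},"newtons":{"type":"number"}},"required":["plan"]}

```bash
ls; mkdir -p pics
python3 - <<'E'
from station import env, optics, models
import cv2, numpy as np
np.set_printoptions(precision=4,suppress=True)
s=env.read_state(); print(s)
for n in ["scene","top"]:
    p=optics.get_image(n)
    cv2.imwrite(f"pics/{n}0.png",p["img"][:,:,::-1])
    print(n,{k:v for k,v in p.items() if k!="img"})
    for t in ["handle","basket_centre","pan_centre","pan","lamp","deck_centre","bottle"]:
        try: print(t,models.boxes_of(p,t)[:2])
        except Exception as e: print(t,e)
E
```

```text
pics
{'clock': 0.0, 'joint_pos': array([ 0.9912,  0.2593,  1.5361, -0.    ,  1.348 , -0.2028]), 'joint_vel': array([ 0.0013,  0.0014, -0.0008,  0.0007, -0.0015,  0.0013]), 'effort': array([ -0.0018, -44.6029, -29.0567,  -0.0004,   0.0116,   0.    ]), 'ee_pos': array([0.202 , 0.5109, 0.2021]), 'tool_rot': array([[-0.001 ,  0.3679,  0.9299],
       [-0.0016,  0.9299, -0.3679],
       [-1.    , -0.0018, -0.0004]]), 'wrist_force': array([ 0.6577, -0.2264, -0.3979]), 'moment': array([ 0.0097, -0.0116,  0.0082]), 'opening': 0.9995012732570424}
scene {'camera_matrix': array([[510.3963,   0.    , 304.6662],
       [  0.    , 510.3963, 199.7483],
       [  0.    ,   0.    ,   1.    ]]), 'position': array([ 1.3368, -0.0755,  1.4296]), 'attitude': array([[ 0.0763, -0.8343,  0.546 ],
       [ 0.9971,  0.0653, -0.0395],
       [-0.0027,  0.5474,  0.8369]]), 'shot': 1}
handle [{'box': [0.2941, 0.5117, 0.0947, 0.0815], 'confidence': 0.85}, {'box': [0.475, 0.6108, 0.0195, 0.059], 'confidence': 0.44}]
basket_centre [{'box': [0.2873, 0.5098, 0.103, 0.1765], 'confidence': 0.92}]
pan_centre [{'box': [0.
[... 706 characters left out ...]
96,  0.0257, -0.0117],
       [-0.007 ,  0.1772,  0.9841]]), 'shot': 2}
handle [{'box': [0.5998, 0.4073, 0.0988, 0.0267], 'confidence': 0.69}]
basket_centre [{'box': [0.5903, 0.3755, 0.1056, 0.0968], 'confidence': 0.74}, {'box': [0.2847, 0.5435, 0.0563, 0.0657], 'confidence': 0.36}]
pan_centre [{'box': [0.3081, 0.2727, 0.1227, 0.1908], 'confidence': 0.62}]
pan [{'box': [0.3008, 0.2705, 0.1325, 0.201], 'confidence': 0.61}]
lamp [{'box': [0.5848, 0.1447, 0.2058, 0.239], 'confidence': 0.6}]
deck_centre [{'box': [0.5595, 0.15, 0.2292, 0.3495], 'confidence': 0.81}]
bottle [{'box': [0.5872, 0.5813, 0.0544, 0.0595], 'confidence': 0.57}, {'box': [0.4912, 0.3685, 0.0248, 0.0455], 'confidence': 0.47}]
```

View pics/scene0.png

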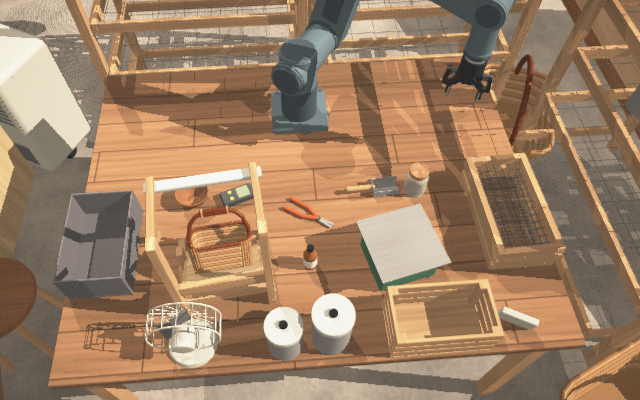

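View pics/top0.png

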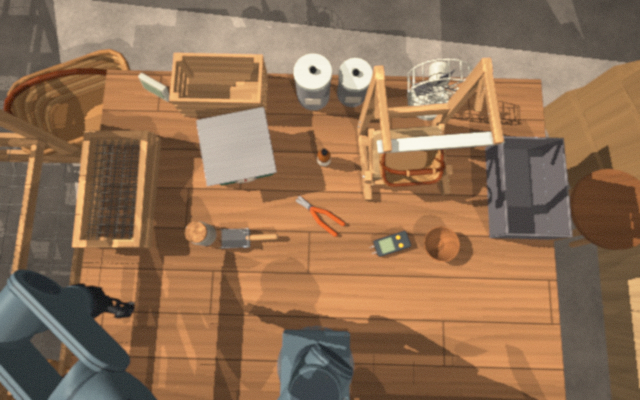

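Run:
```python
import cv2
a=cv2.imread("pics/scene0.png");b=cv2.imread("pics/top0.png")
def c(i,x,y,w,h,n,k): cv2.imwrite(n,cv2.resize(i[y:y+h,x:x+w],None,fx=k,fy=k,interpolation=cv2.INTER_CUBIC))
c(a,135,155,150,150,"pics/sc1.png",4)
c(b,350,50,160,150,"pics/tc1.png",4)
c(a,345,195,120,100,"pics/sc2.png",5)
c(b,185,95,110,100,"pics/tc2.png",5)
```

```text
(no output)
```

View pics/sc1.png

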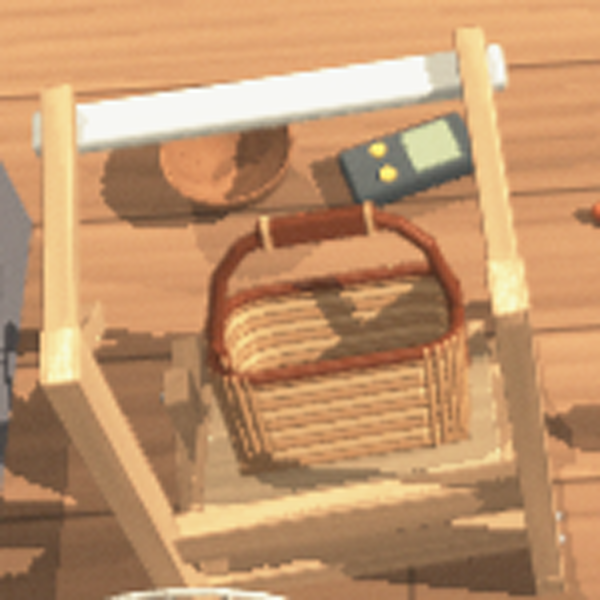

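View pics/tc1.png

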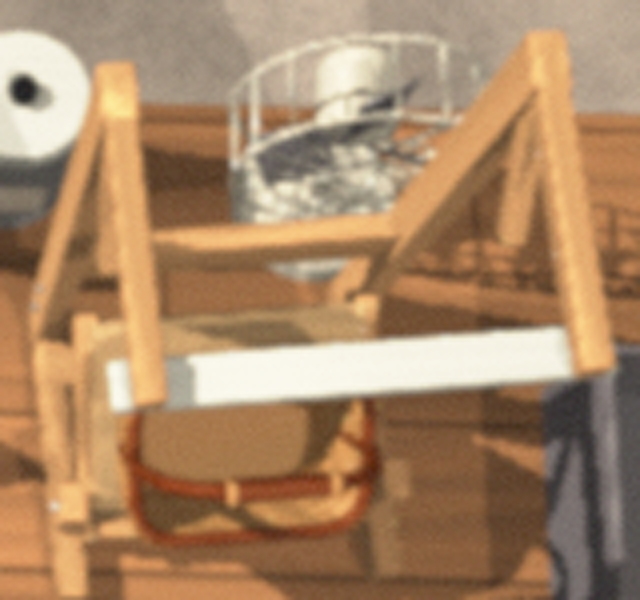

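View pics/sc2.png

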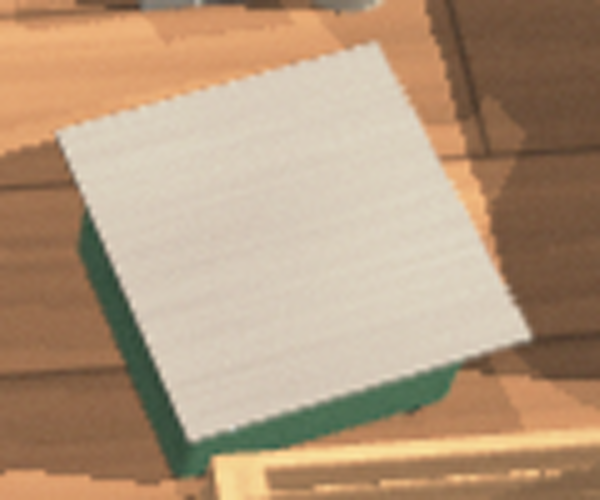

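View pics/tc2.png

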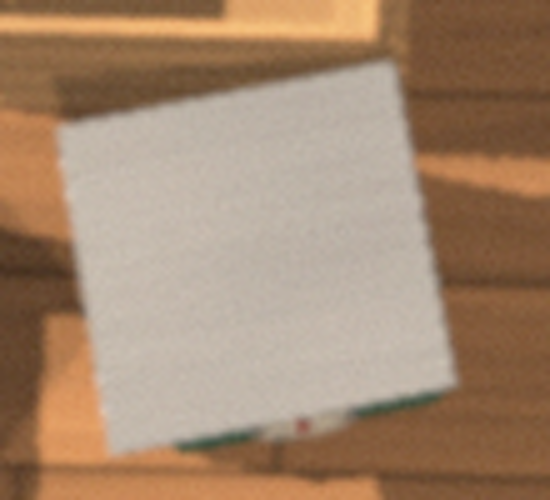

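```bash
cat > h.py <<'E'
import numpy as np
np.set_printoptions(precision=4,suppress=True)
from scipy.optimize import least_squares
K={"s":np.array([[510.3963,0,304.6662],[0,510.3963,199.7483],[0,0,1]]),"t":np.array([[405.017,0,314.7648],[0,405.017,193.5505],[0,0,1]])}
P={"s":np.array([ 1.3368, -0.0755,  1.4296]),"t":np.array([0.2946,-0.0003,1.3009])}
A={"s":np.array([[ 0.0763, -0.8343,  0.546 ],[ 0.9971,  0.0653, -0.0395],[-0.0027,  0.5474,  0.8369]]),
"t":np.array([[ 0.0274,  0.9838, -0.177 ],[-0.9996,  0.0257, -0.0117],[-0.007 ,  0.1772,  0.9841]])}
def ray(c,uv):
    d=np.linalg.inv(K[c])@[uv[0],uv[1],1]; return A[c]@(d*[1,-1,-1])
def proj(c,X):
    d=A[c].T@(np.asarray(X)-P[c]); d=d*[1,-1,-1]; q=K[c]@d; return q[:2]/q[2]
def atz(c,uv,z):
    r=ray(c,uv); return P[c]+r*(z-P[c][2])/r[2]
def tri(a,b):
    f=lambda X: np.r_[proj("s",X)-a,proj("t",X)-b]
    r=least_squares(f,[.5,0,.1]); return r.x,r.fun
def crop(x0,y0,k,p): return np.array([x0,y0])+(np.array(p)+.5)/k-.5
E
python3 - <<'E'
from h import *
ps=[(57,131),(377,41),(533,336),(190,443)]; pt=[(58,125),(395,60),(457,383),(112,453)]
for nm,c,o,pp in [("s","s",(345,195),ps),("t","t",(185,95),pt)]:
    W=np.array([atz(c,crop(*o,5,p),.126) for p in pp]); print(nm,W,W.mean(0))
    for i in range(4):
        e=W[(i+1)%4]-W[i]; print(np.hypot(*e[:2]),np.degrees(np.arctan2(e[1],e[0])))
def tr(s,t): return tri(crop(135,155,4,s),crop(350,50,4,t))
for n,s,t in [("hmid",(317,226),(285,489)),("hL",(370,217),(232,492)),("hR",(265,233),(337,485)),("post L top",(508,285),(115,90)),("post R top",(60,355),(545,60)),("lamp arm left end",(470,35),(150,395))]: print(n,*tr(s,t))
E
```

```text
s [[0.5727 0.1324 0.126 ]
 [0.5247 0.3345 0.126 ]
 [0.7275 0.3827 0.126 ]
 [0.7771 0.1792 0.126 ]] [0.6505 0.2572 0.126 ]
0.2077386756065148 103.36541676138019
0.20839680966686625 13.38012032036408
0.20948026485752363 -76.29558498316358
0.2096429811930419 -167.09494922448496
t [[0.7259 0.382  0.126 ]
 [0.7729 0.1781 0.126 ]
 [0.5705 0.131  0.126 ]
 [0.5227 0.3337 0.126 ]] [0.648  0.2562 0.126 ]
0.2092648524170304 -77.02537381952165
0.20773347090554883 -166.89723275266851
0.2082945029703356 103.27336231056564
0.2088239288819167 13.369116236725526
hmid [ 0.5591 -0.277   0.2102] [-0.4492 -0.0643 -0.4356 -0.0367]
hL [ 0.5557 -0.2398  0.212 ] [-0.5428 -0.0664 -0.525  -0.0452]
hR [ 0.5627 -0.3128  0.211 ] [-0.3478 -0.057  -0.3378 -0.0279]
post L top [ 0.7433 -0.1306  0.4226] [0.3048 0.0192 0.3084 0.0281]
post R top [ 0.7686 -0.3816  0.4214] [0.4529 0.1059 0.466  0.0357]
lamp arm left end [ 0.5606 -0.1497  0.4202] [-0.0772 -0.0067 -0.0696 -0.0062]
```

```bash
cat >> h.py <<'E'
from scipy.spatial.transform import Rotation as Ro
PSI=np.radians(5.7)
def lean(th,psi,sg=1):
    c,s=np.cos(psi),np.sin(psi); t=np.radians(th)
    bz=np.array([-np.sin(t)*c,-np.sin(t)*s,np.cos(t)]); bx=np.array([np.cos(t)*c,np.cos(t)*s,np.sin(t)])
    x=-bz;y=sg*bx; return np.c_[x,y,np.cross(x,y)]
def rows(R0,p0,R1,p1,N):
    """constant body step"""
    from scipy.linalg import logm,expm
    T0=np.eye(4);T0[:3,:3]=R0;T0[:3,3]=p0;T1=np.eye(4);T1[:3,:3]=R1;T1[:3,3]=p1
    D=expm(np.real(logm(np.linalg.inv(T0)@T1))/N)
    w=Ro.from_matrix(D[:3,:3]).as_rotvec(); 
    print("step rot",w,"deg",np.degrees(np.linalg.norm(w)),"shift cm",D[:3,3]*100, np.linalg.norm(D[:3,3])*100)
    T=T0.copy()
    pts=[]
    for i in range(N): T=T@D; pts.append(T[:3,3].copy())
    return np.array(pts)
HAND=np.array([.560,-.277,.2136]); PAN=np.array([.649,.2567,.126])
E
python3 - <<'E'
from h import *
from station import env
s=env.read_state(); R=s["tool_rot"];p=s["ee_pos"]
p=p+[0,0,.2]
R1=lean(15,np.radians(5.7)); p1=np.array([.43,-.24,.40])
print(rows(R,p,R1,p1,20)); print(R1)
E
```

```text
step rot [ 0.0544 -0.0072  0.0118] deg 3.2151102573377486 shift cm [-0.083  -1.5366  3.8302] 4.127740993528743
[[ 0.2323  0.483   0.4037]
 [ 0.2607  0.4531  0.4047]
 [ 0.2874  0.4216  0.4056]
 [ 0.3123  0.3887  0.4066]
 [ 0.3354  0.3545  0.4075]
 [ 0.3565  0.3191  0.4085]
 [ 0.3758  0.2826  0.4093]
 [ 0.3929  0.245   0.41  ]
 [ 0.4081  0.2066  0.4106]
 [ 0.4211  0.1675  0.411 ]
 [ 0.4319  0.1276  0.4113]
 [ 0.4406  0.0873  0.4113]
 [ 0.447   0.0465  0.411 ]
 [ 0.4513  0.0054  0.4105]
 [ 0.4533 -0.0358  0.4097]
 [ 0.453  -0.077   0.4085]
 [ 0.4506 -0.1182  0.407 ]
 [ 0.4459 -0.1592  0.405 ]
 [ 0.439  -0.1998  0.4027]
 [ 0.43   -0.24    0.4   ]]
[[ 0.2575  0.9611  0.0993]
 [ 0.0257  0.0959 -0.9951]
 [-0.9659  0.2588  0.    ]]
```

Request:
{"name": "apply_moves", "arguments": {"plan": [[0, 0, 0, -4, 0, 0, 8.5], [0, 0, 0, -4, 0, 0, 8.5], [0, 0, 0, -4, 0, 0, 8.5], [0, 0, 0, -4, 0, 0, 8.5], [0, 0, 0, -4, 0, 0, 8.5]]}}

```text
clock: 1.3
ee_pos: [0.2006, 0.5086, 0.4021]
tool_rot: [[-0.009, 0.368, 0.93], [-0.014, 0.93, -0.368], [-1.0, -0.016, -0.003]]
wrist_force: [0.8, -0.2, 0.7]
opening: 0.995
```

Request:
{"name": "apply_moves", "arguments": {"plan": [[0.054, -0.007, 0.012, -0.1, -1.5, 3.8, 8.5], [0.054, -0.007, 0.012, -0.1, -1.5, 3.8, 8.5], [0.054, -0.007, 0.012, -0.1, -1.5, 3.8, 8.5], [0.054, -0.007, 0.012, -0.1, -1.5, 3.8, 8.5], [0.054, -0.007, 0.012, -0.1, -1.5, 3.8, 8.5], [0.054, -0.007, 0.012, -0.1, -1.5, 3.8, 8.5], [0.054, -0.007, 0.012, -0.1, -1.5, 3.8, 8.5], [0.054, -0.007, 0.012, -0.1, -1.5, 3.8, 8.5], [0.054, -0.007, 0.012, -0.1, -1.5, 3.8, 8.5], [0.054, -0.007, 0.012, -0.1, -1.5, 3.8, 8.5], [0.054, -0.007, 0.012, -0.1, -1.5, 3.8, 8.5], [0.054, -0.007, 0.012, -0.1, -1.5, 3.8, 8.5], [0.054, -0.007, 0.012, -0.1, -1.5, 3.8, 8.5], [0.054, -0.007, 0.012, -0.1, -1.5, 3.8, 8.5], [0.054, -0.007, 0.012, -0.1, -1.5, 3.8, 8.5], [0.054, -0.007, 0.012, -0.1, -1.5, 3.8, 8.5]]}}

```text
clock: 2.9
ee_pos: [0.4555, -0.0892, 0.419]
tool_rot: [[0.223, 0.929, 0.296], [0.047, 0.293, -0.955], [-0.974, 0.227, 0.021]]
wrist_force: [0.6, -0.6, -0.1]
opening: 0.994
```

Run:
```python
from h import *
from station import env
s=env.read_state(); R=s["tool_rot"];p=s["ee_pos"]
print(s["clock"],s["joint_pos"],p,s["effort"])
R1=lean(30,PSI); bz=-R1[:,0]; 
p1=HAND+bz*(.11-env.tcp_to_grasp if env.tcp_to_grasp>0 else .11+env.tcp_to_grasp); print(env.tcp_to_grasp,p1)
print(rows(R,p,R1,p1,10))
```

```text
2.9 [-0.5734 -0.1109  1.451   0.1613  1.6363 -0.8522] [ 0.4555 -0.0892  0.419 ] [  5.2017 -27.0612 -31.8081   0.4803  -0.6657   0.5984]
-0.0187 [ 0.5146 -0.2815  0.2927]
step rot [ 0.0195 -0.0054  0.0292] deg 2.0362241577385216 shift cm [ 1.2808 -0.2933  1.9796] 2.375997994310122
[[ 0.4615 -0.1084  0.4063]
 [ 0.4674 -0.1275  0.3936]
 [ 0.4734 -0.1467  0.381 ]
 [ 0.4793 -0.166   0.3683]
 [ 0.4852 -0.1852  0.3557]
 [ 0.4911 -0.2044  0.343 ]
 [ 0.497  -0.2237  0.3304]
 [ 0.5029 -0.2429  0.3178]
 [ 0.5087 -0.2622  0.3052]
 [ 0.5146 -0.2815  0.2927]]
```

Request:
{"name": "apply_moves", "arguments": {"plan": [[0.02, -0.005, 0.04, 0.3, -0.6, 2.0, 8.5], [0.02, -0.005, 0.04, 1.0, -0.5, 2.0, 8.5], [0.02, -0.005, 0.04, 1.2, -0.4, 2.0, 8.5], [0.02, -0.005, 0.03, 1.3, -0.3, 2.0, 8.5], [0.02, -0.005, 0.03, 1.3, -0.3, 2.0, 8.5], [0.02, -0.005, 0.03, 1.3, -0.3, 2.0, 8.5], [0.02, -0.005, 0.03, 1.3, -0.2, 2.0, 8.5], [0.02, -0.005, 0.02, 1.3, -0.2, 2.0, 8.5], [0.02, -0.005, 0.02, 1.3, -0.2, 2.0, 8.5], [0, 0, 0, 0, 0, 0, 8.5]]}}

```text
clock: 3.9
ee_pos: [0.5035, -0.28, 0.3143]
tool_rot: [[0.497, 0.862, 0.096], [0.05, 0.082, -0.995], [-0.866, 0.5, -0.003]]
wrist_force: [-0.4, -0.2, -1.1]
opening: 0.998
```

Run:
```python
from h import *
from station import env,optics,models
import cv2
s=env.read_state(); R=s["tool_rot"];p=s["ee_pos"]
print(s["clock"],s["joint_pos"],p)
w=optics.get_image("wrist"); np.save("w1.npy",w["img"])
cv2.imwrite("pics/w1.png",w["img"][:,:,::-1]); print(w["camera_matrix"],w["T_tool_cam"],[k for k in w])
print(models.boxes_of(w,"handle"))
t=optics.get_image("scene"); cv2.imwrite("pics/s1.png",t["img"][:,:,::-1])
R1=lean(30,PSI); bz=-R1[:,0]; 
p1=HAND+bz*(.10-.0187); print(p1)
rows(R,p,R1,p1,4)
```

```text
3.9 [-1.0212  0.0058  1.6842  0.4949  1.2469 -1.2283] [ 0.5035 -0.28    0.3143]
[[309.7069   0.     318.8173]
 [  0.     309.7069 192.6086]
 [  0.       0.       1.    ]] [[-0.001   0.264  -0.9645 -0.1719]
 [ 1.      0.0005 -0.0009 -0.0005]
 [ 0.0002 -0.9645 -0.264  -0.0676]
 [ 0.      0.      0.      1.    ]] ['img', 'camera_matrix', 'T_tool_cam', 'shot']
[{'box': [0.4802, 0.2157, 0.0294, 0.3995], 'confidence': 0.68}, {'box': [0.1411, 0.487, 0.1213, 0.1965], 'confidence': 0.66}]
[ 0.5196 -0.281   0.284 ]
step rot [-0.001  -0.0002  0.0001] deg 0.057770377873334194 shift cm [ 0.8546 -0.0341  0.0661] 0.8578520914115687
```

View pics/w1.png

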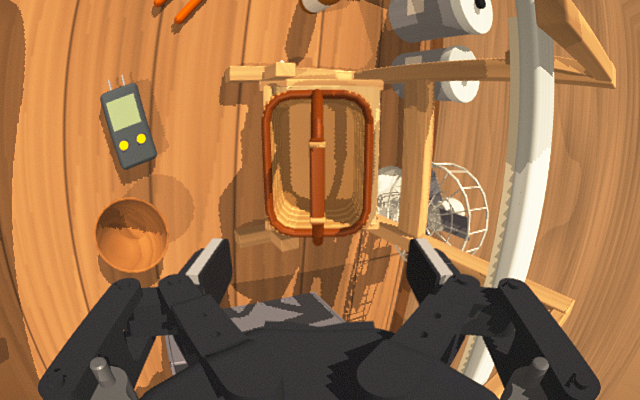

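View pics/s1.png

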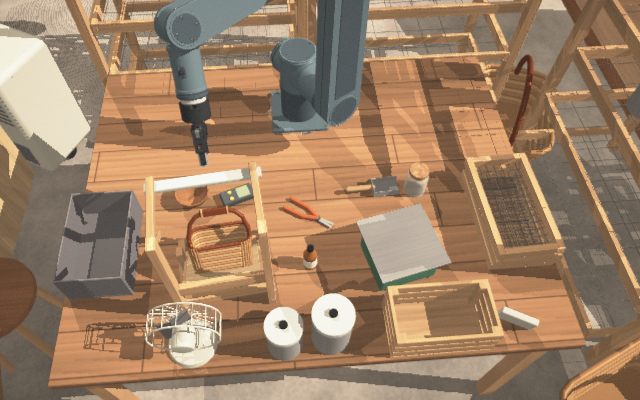

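```bash
cat >> h.py <<'E'
def wray(uv,T,Kw=(309.7069,318.8173,192.6086)):
    d=np.array([uv[0]-Kw[1],uv[1]-Kw[2]]); r=np.linalg.norm(d); th=r/Kw[0]
    v=np.array([d[0]/r*np.sin(th),d[1]/r*np.sin(th),np.cos(th)])*[1,-1,-1]
    return T[:3,:3]@v,T[:3,3]
E
python3 - <<'E'
from h import *
from station import env
T=np.array([[-0.001,0.264,-0.9645,-0.1719],[1,.0005,-.0009,-.0005],[.0002,-.9645,-.264,-.0676],[0,0,0,1]])
s=env.read_state(); R=s["tool_rot"];p=s["ee_pos"]
hx=(R.T@(HAND-p))[0]; print("HAND in tool",R.T@(HAND-p))
for uv in [(317,143),(317,220),(317,181)]:
    v,o=wray(uv,T); X=o+v*((hx-.010)-o[0])/v[0]; print(uv,X,p+R@X)
E
python3 -c "
import cv2
a=cv2.imread('pics/w1.png')[80:255,240:400];cv2.imwrite('pics/w1c.png',cv2.resize(a,None,fx=3.4,fy=3.4,interpolation=2))"
```

```text
HAND in tool [ 0.1177 -0.0039  0.0042]
(317, 143) [ 0.1077 -0.0019 -0.0376] [ 0.5526 -0.2358  0.2232]
(317, 220) [ 0.1077 -0.002   0.0363] [ 0.5598 -0.3092  0.2232]
(317, 181) [ 0.1077 -0.0019 -0.0022] [ 0.5561 -0.2709  0.2232]
```

View pics/w1c.png

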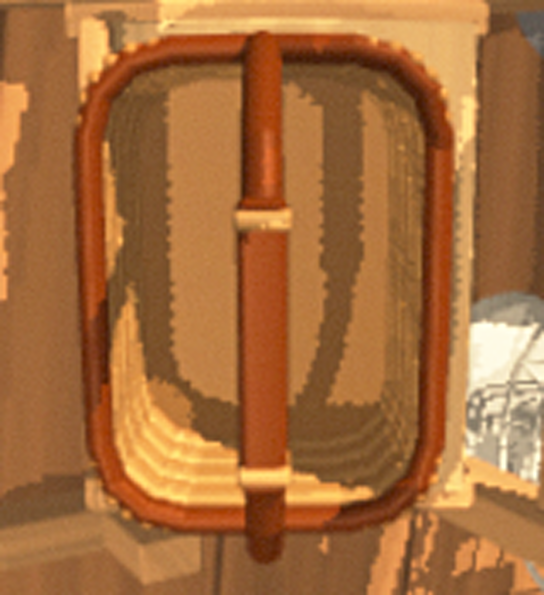

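Request:
{"name": "apply_moves", "arguments": {"plan": [[0, 0, 0, 2, -0.1, 0, 8.5], [0, 0, 0, 2, -0.1, 0, 8.5], [0, 0, 0, 2, 0, 0, 8.5], [0, 0, 0, 2, 0, 0, 8.5], [0, 0, 0, 2, 0, 0, 8.5], [0, 0, 0, 2, 0, 0, 8.5], [0, 0, 0, 1, 0, 0, 8.5], [0, 0, 0, 0, 0, 0, 8.5]]}}

```text
clock: 4.85
ee_pos: [0.5737, -0.2672, 0.2137]
tool_rot: [[0.508, 0.854, 0.111], [0.041, 0.105, -0.994], [-0.86, 0.509, 0.018]]
wrist_force: [0.6, -0.4, -0.7]
opening: 0.997
```

Run:
```python
from h import *
from station import env,optics
import cv2
s=env.read_state(); R=s["tool_rot"];p=s["ee_pos"]
print(s["clock"],s["joint_pos"],p,s["wrist_force"]); print("HAND-grasp in tool",R.T@(HAND-p)+[.0187,0,0]); print(R)
w=optics.get_image("wrist"); cv2.imwrite("pics/w2.png",w["img"][:,:,::-1])
```

```text
4.85 [-0.8772  0.1557  1.7763  0.5364  0.954  -1.2524] [ 0.5737 -0.2672  0.2137] [ 0.5694 -0.4074 -0.7184]
HAND-grasp in tool [ 0.0114 -0.0127  0.0082]
[[ 0.5081  0.8541  0.111 ]
 [ 0.0409  0.1048 -0.9936]
 [-0.8603  0.5094  0.0183]]
```

View pics/w2.png

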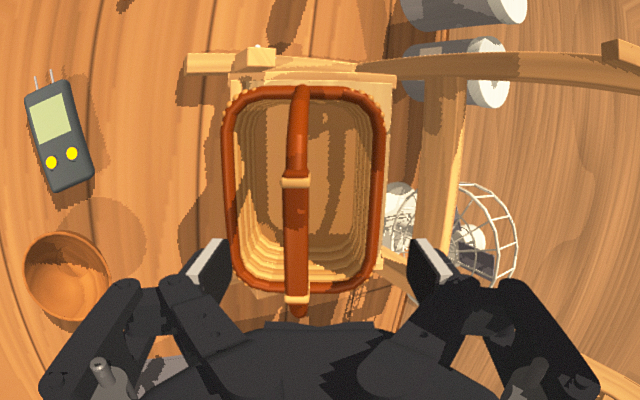

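Run:
```python
from h import *
from station import env
T=np.array([[-0.001,0.264,-0.9645,-0.1719],[1,.0005,-.0009,-.0005],[.0002,-.9645,-.264,-.0676],[0,0,0,1]])
s=env.read_state(); R=s["tool_rot"];p=s["ee_pos"]
print(s["joint_vel"])
hx=(R.T@(HAND-p))[0]
for uv in [(297,180),(296,301),(296.5,240)]:
    v,o=wray(uv,T); X=o+v*((hx-.010)-o[0])/v[0]; print(uv,X,p+R@X)
R1=lean(30,PSI); rows(R,p,R1,HAND+[-.002,.004,0]+R1[:,0]*.0187,2)
```

```text
[-0.0135 -0.0123 -0.0109  0.      0.0049 -0.0006]
(297, 180) [-0.0166 -0.0116 -0.0318] [ 0.5518 -0.2378  0.2222]
(296, 301) [-0.0166 -0.0141  0.0427] [ 0.5579 -0.3121  0.2224]
(296.5, 240) [-0.0166 -0.0126  0.0018] [ 0.5547 -0.2713  0.2224]
step rot [ 0.0098  0.0053 -0.0059] deg 0.7245935667178561 shift cm [ 0.5626 -0.7302  0.1787] 0.9389575384328059
```

Request:
{"name": "apply_moves", "arguments": {"plan": [[0.007, 0.004, -0.004, 0.4, -0.5, 0.1, 8.5], [0.007, 0.004, -0.004, 0.4, -0.5, 0.1, 8.5], [0.005, 0.003, -0.003, 0.3, -0.4, 0.1, 8.5], [0, 0, 0, 0, 0, 0, 8.5], [0, 0, 0, 0, 0, 0, 8.5]]}}

```text
clock: 5.4
ee_pos: [0.5671, -0.2733, 0.2004]
tool_rot: [[0.5, 0.86, 0.098], [0.047, 0.087, -0.995], [-0.865, 0.502, 0.003]]
wrist_force: [-0.7, -0.4, -0.1]
opening: 0.996
```

Run:
```python
from h import *
from station import env,optics
import cv2
s=env.read_state(); R=s["tool_rot"];p=s["ee_pos"]
H=np.array([.560,-.275,.2137])
print(s["clock"],p,s["wrist_force"]); print("HAND-grasp in tool",R.T@(H-p)+[.0187,0,0]); print(R, lean(30,PSI))
```

```text
5.4 [ 0.5671 -0.2733  0.2004] [-0.7232 -0.3731 -0.0775]
HAND-grasp in tool [0.0036 0.0004 0.001 ]
[[ 0.5003  0.8602  0.0984]
 [ 0.0468  0.0866 -0.9951]
 [-0.8646  0.5025  0.0031]] [[ 0.4975  0.8617  0.0993]
 [ 0.0497  0.086  -0.9951]
 [-0.866   0.5     0.    ]]
```

Request:
{"name": "apply_moves", "arguments": {"plan": [[0, 0, 0, 0.3, 0, 0, 8.5], [0, 0, 0, 0, 0, 0, 4], [0, 0, 0, 0, 0, 0, 2], [0, 0, 0, 0, 0, 0, 1], [0, 0, 0, 0, 0, 0, 0.5], [0, 0, 0, 0, 0, 0, 0.5], [0, 0, 0, 0, 0, 0, 0.5], [0, 0, 0, 0, 0, 0, 0.5]], "newtons": 50}}

```text
clock: 6.2
ee_pos: [0.5689, -0.2734, 0.1981]
tool_rot: [[0.501, 0.86, 0.098], [0.046, 0.087, -0.995], [-0.864, 0.503, 0.004]]
wrist_force: [-0.2, -0.5, 0.2]
opening: 0.055
```

Request:
{"name": "apply_moves", "arguments": {"plan": [[0, 0, 0, 0, 0, 0, 0.5]]}}

```text
clock: 6.3
ee_pos: [0.569, -0.2734, 0.1982]
tool_rot: [[0.501, 0.86, 0.098], [0.046, 0.087, -0.995], [-0.864, 0.503, 0.004]]
wrist_force: [0.3, -0.2, 0.2]
opening: 0.056
```

Run:
```python
from h import *
from station import env,optics
import cv2
s=env.read_state();print(s["clock"],s["opening"],s["wrist_force"])
w=optics.get_image("wrist"); cv2.imwrite("pics/w3.png",w["img"][:,:,::-1])
w=optics.get_image("top"); cv2.imwrite("pics/t3.png",cv2.resize(w["img"][80:230,330:530,::-1],None,fx=4,fy=4,interpolation=2))
```

```text
6.3 0.05628599267283713 [ 0.318  -0.2424  0.249 ]
```

View pics/w3.png

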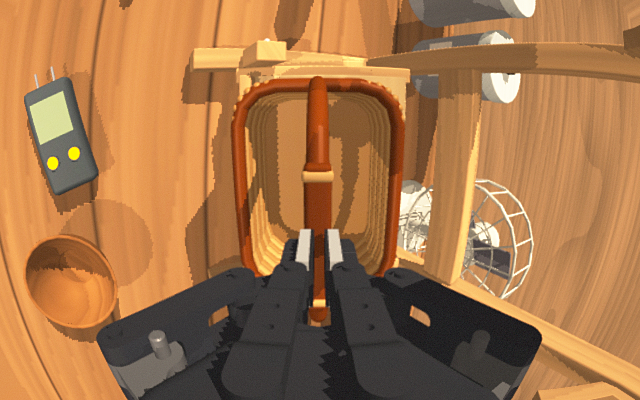

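View pics/t3.png

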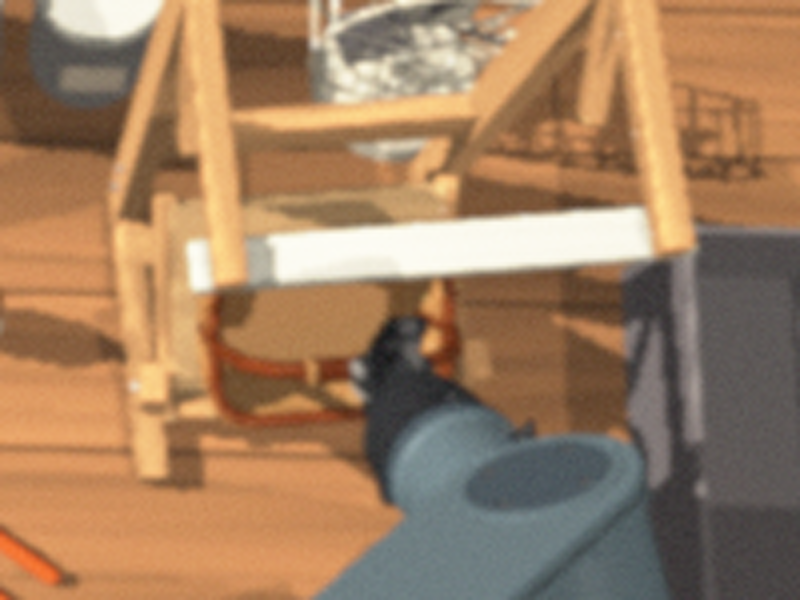

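Request:
{"name": "apply_moves", "arguments": {"plan": [[0, 0, 0, 0, 0, 0, 0], [0, 0, 0, 0, 0, 0, 0], [0, 0, 0, 0, 0, 0, 0]]}}

```text
clock: 6.7
ee_pos: [0.5689, -0.2734, 0.1982]
tool_rot: [[0.501, 0.86, 0.098], [0.046, 0.087, -0.995], [-0.864, 0.503, 0.004]]
wrist_force: [0.3, -0.5, 0.2]
opening: -0.002
```

Run:
```python
from h import *
from station import env,optics
import cv2
s=env.read_state();print(s["clock"],s["opening"],s["wrist_force"])
w=optics.get_image("wrist"); cv2.imwrite("pics/w4.png",cv2.resize(w["img"][150:350,210:430,::-1],None,fx=3.4,fy=3.4,interpolation=2))
```

```text
6.7 -0.0021878386983048815 [ 0.3448 -0.4665  0.2087]
```

View pics/w4.png

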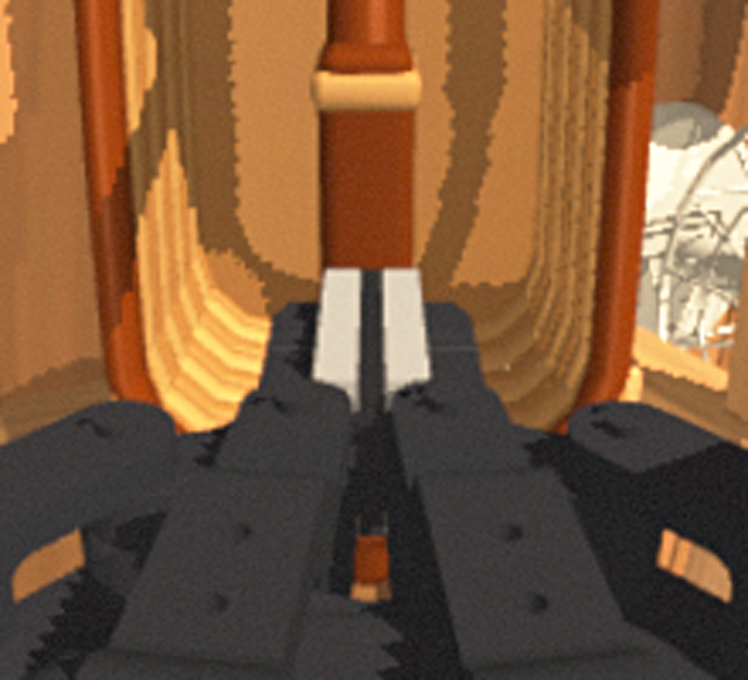

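Run:
```python
from h import *
from station import env,optics
import cv2
s=env.read_state();R=s["tool_rot"];p=s["ee_pos"]
w=optics.get_image("scene"); im=w["img"][:,:,::-1].copy()
x0,y0,k=170,140,6
c=cv2.resize(im[y0:y0+100,x0:x0+110],None,fx=k,fy=k,interpolation=2)
def dot(X,col):
    q=(proj("s",X)-[x0,y0]+.5)*k-.5; cv2.circle(c,tuple(int(v) for v in q),4,col,-1); print(q)
dot(p,(0,0,255)); dot(p-R[:,0]*.0187,(0,255,0)); dot(p-R[:,0]*.05,(255,0,0))
H=np.array([.560,-.275,.2137]); by=-R[:,2]
for t in(-.042,.042): dot(H+by*t,(255,255,0))
cv2.imwrite("pics/s5.png",c)
```

```text
[273.9636 459.4768]
[267.3426 424.5839]
[256.0843 365.2512]
[175.9427 439.4057]
[355.6851 413.0455]
```

View pics/s5.png

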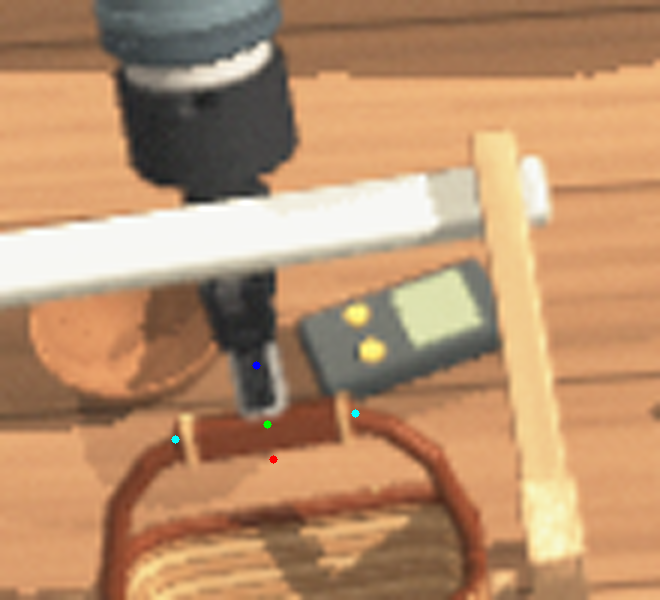

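Request:
{"name": "apply_moves", "arguments": {"plan": [[0, 0, 0, -1, 0, 0, 6], [0, 0, 0, 0, 0, 0, 6], [0, 0, 0, 0, 0, 0, 6], [0, 0, 0, 0, 0, 0, 6], [0, 0, 0, 0, 0, 0, 6]]}}

```text
clock: 7.3
ee_pos: [0.5635, -0.2742, 0.2081]
tool_rot: [[0.501, 0.86, 0.098], [0.046, 0.087, -0.995], [-0.864, 0.503, 0.004]]
wrist_force: [-0.4, 0.3, -1.0]
opening: 0.704
```

Request:
{"name": "apply_moves", "arguments": {"plan": [[0, 0, 0, 0.9, 0, 0, 6], [0, 0, 0, 0.9, 0, 0, 6], [0, 0, 0, 0.9, 0, 0, 6], [0, 0, 0, 0.9, 0, 0, 6], [0, 0, 0, 0.7, 0, 0, 6], [0, 0, 0, 0, 0, 0, 6]]}}

```text
clock: 7.9
ee_pos: [0.5867, -0.2712, 0.1658]
tool_rot: [[0.5, 0.861, 0.098], [0.047, 0.086, -0.995], [-0.865, 0.502, 0.002]]
wrist_force: [-1.1, -0.1, -0.1]
opening: 0.699
```

```bash
cat > view.py <<'E'
from h import *
from station import env,optics
import cv2,sys
def snap(cam,n,x0,y0,w,h,k):
    im=optics.get_image(cam)["img"][:,:,::-1]
    cv2.imwrite(f"pics/{n}.png",cv2.resize(im[y0:y0+h,x0:x0+w],None,fx=k,fy=k,interpolation=2))
def st():
    s=env.read_state();print(s["clock"],"op",s["opening"],"F",s["wrist_force"],"p",s["ee_pos"],"q",s["joint_pos"]); print(s["tool_rot"]); return s
E
python3 - <<'E'
from view import *
s=st();R=s["tool_rot"];p=s["ee_pos"]
H=np.array([.560,-.275,.2137]);print("H in tool",R.T@(H-p))
snap("scene","s6",170,140,110,100,6); snap("wrist","w6",120,50,400,300,2)
E
```

```text
7.9 op 0.6986057275756603 F [-1.0825 -0.1224 -0.0811] p [ 0.5867 -0.2712  0.1658] q [-0.8597  0.2337  1.8023  0.5672  0.8668 -1.28  ]
[[ 0.4996  0.8606  0.0983]
 [ 0.0474  0.0862 -0.9952]
 [-0.8649  0.5019  0.0022]]
H in tool [-0.0549  0.0008  0.0012]
```

View pics/s6.png

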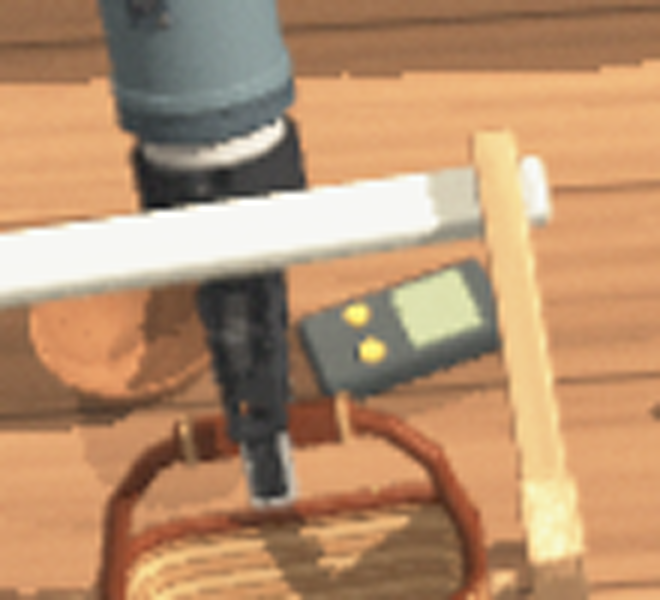

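View pics/w6.png

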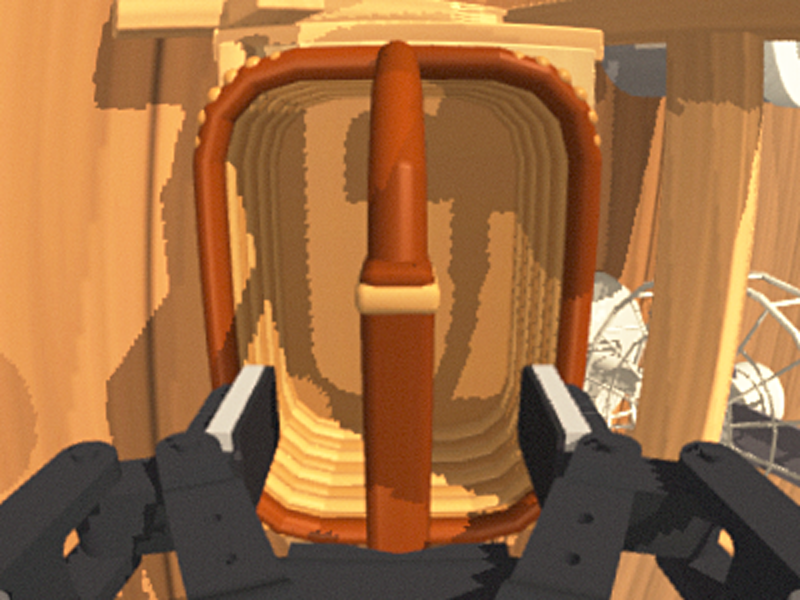

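Run:
```python
from view import *
s=st();R=s["tool_rot"];p=s["ee_pos"]
for x in (0,-.02,-.03,-.04,-.05,-.07,-.08): print(x,(proj("s",p+R@[x,.033,0])-[170,140]+.5)*6-.5)
T=np.array([[-0.001,0.264,-0.9645,-0.1719],[1,.0005,-.0009,-.0005],[.0002,-.9645,-.264,-.0676],[0,0,0,1]])
# bar width & finger tip rays from wrist w6 (crop 120,50 k2)
for uv in [(362,320),(432,320),(257,367),(540,367)]:
    q=np.array([120,50])+(np.array(uv)+.5)/2-.5
    v,o=wray(q,T); print(uv,v, [ (x,(o+v*(x-o[0])/v[0])[1:]) for x in (0,-.02,-.04,-.05)])
```

```text
8.0 op 0.7057788356120105 F [ 0.1787  0.1957 -0.1369] p [ 0.5867 -0.2717  0.1669] q [-0.8603  0.2323  1.8016  0.5669  0.8676 -1.2798]
[[ 0.5004  0.8602  0.0981]
 [ 0.0465  0.0865 -0.9952]
 [-0.8645  0.5025  0.0033]]
0 [286.7595 559.4375]
-0.02 [279.6787 522.4206]
-0.03 [276.1045 503.7348]
-0.04 [272.5073 484.9292]
-0.05 [268.887  466.0028]
-0.07 [261.5761 427.7825]
-0.08 [257.885  408.4863]
(362, 320) [ 0.9468 -0.0574  0.3165] [(0, array([-0.0109, -0.0101])), (-0.02, array([-0.0097, -0.0168])), (-0.04, array([-0.0085, -0.0235])), (-0.05, array([-0.0079, -0.0269]))]
(432, 320) [0.9469 0.0555 0.3165] [(0, array([ 0.0096, -0.0101])), (-0.02, array([ 0.0084, -0.0168])), (-0.04, array([ 0.0072, -0.0235])), (-0.05, array([ 0.0066, -0.0269]))]
(257, 367) [ 0.8973 -0.2244  0.38  ] [(0, array([-0.0435,  0.0052])), (-0.02, array([-0.0385, -0.0033])), (-0.04, array([-0.0335, -0.0117])), (-0.05, array([-0.031, -0.016]))]
(540, 367) [0.8966 0.2272 0.38  ] [(0, array([0.0431, 0.0053])), (-0.02, array([ 0.038 , -0.0032])), (-0.04, array([ 0.0329, -0.0117])), (-0.05, array([ 0.0304, -0.0159]))]
```

Request:
{"name": "apply_moves", "arguments": {"plan": [[0, 0, 0, 0, 0, 0, 3], [0, 0, 0, 0, 0, 0, 2], [0, 0, 0, 0, 0, 0, 1], [0, 0, 0, 0, 0, 0, 0], [0, 0, 0, 0, 0, 0, 0], [0, 0, 0, 0, 0, 0, 0], [0, 0, 0, 0, 0, 0, 0]], "newtons": 50}}

```text
clock: 8.7
ee_pos: [0.5858, -0.2722, 0.1672]
tool_rot: [[0.5, 0.861, 0.097], [0.045, 0.086, -0.995], [-0.865, 0.502, 0.004]]
wrist_force: [-1.3, -0.5, -0.1]
opening: 0.159
```

Run:
```python
from view import *
s=st()
snap("scene","s7",170,140,110,100,6); snap("wrist","w7",120,50,400,300,2)
```

```text
8.7 op 0.15877903409290578 F [-1.3086 -0.4555 -0.142 ] p [ 0.5858 -0.2722  0.1672] q [-0.8616  0.2309  1.8022  0.5656  0.868  -1.2797]
[[ 0.5     0.8605  0.0975]
 [ 0.0453  0.0864 -0.9952]
 [-0.8648  0.502   0.0042]]
```

View pics/s7.png

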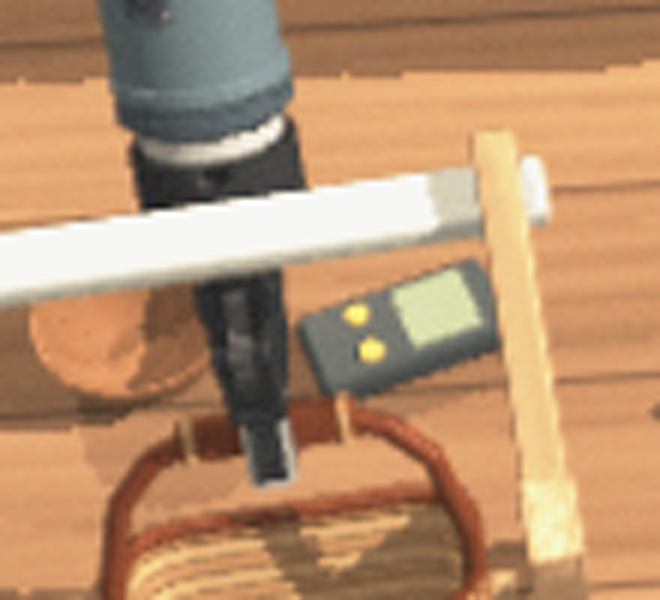

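View pics/w7.png

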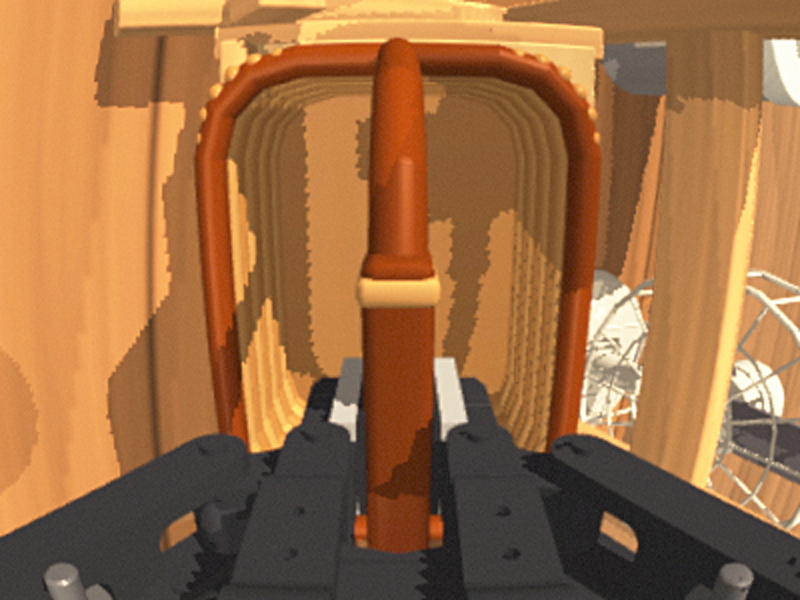

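Request:
{"name": "apply_moves", "arguments": {"plan": [[0, 0, 0, -0.5, 0, 0, 0], [0, 0, 0, -1, 0, 0, 0], [0, 0, 0, -1, 0, 0, 0], [0, 0, 0, -1, 0, 0, 0], [0, 0, 0, 0, 0, 0, 0]]}}

```text
clock: 9.3
ee_pos: [0.5651, -0.2719, 0.1971]
tool_rot: [[0.495, 0.863, 0.1], [0.05, 0.087, -0.995], [-0.868, 0.497, 0.0]]
wrist_force: [-0.8, -0.5, -6.3]
opening: 0.156
```

Run:
```python
from view import *
s=st()
snap("scene","s8",135,155,150,150,4); snap("wrist","w8",120,50,400,300,2)
```

```text
9.3 op 0.15617858097883938 F [-0.8151 -0.4784 -6.3411] p [ 0.5651 -0.2719  0.1971] q [-0.8942  0.1729  1.792   0.5392  0.9478 -1.2637]
[[ 0.4949  0.8632  0.1001]
 [ 0.0497  0.0869 -0.995 ]
 [-0.8675  0.4974  0.0001]]
```

View pics/s8.png

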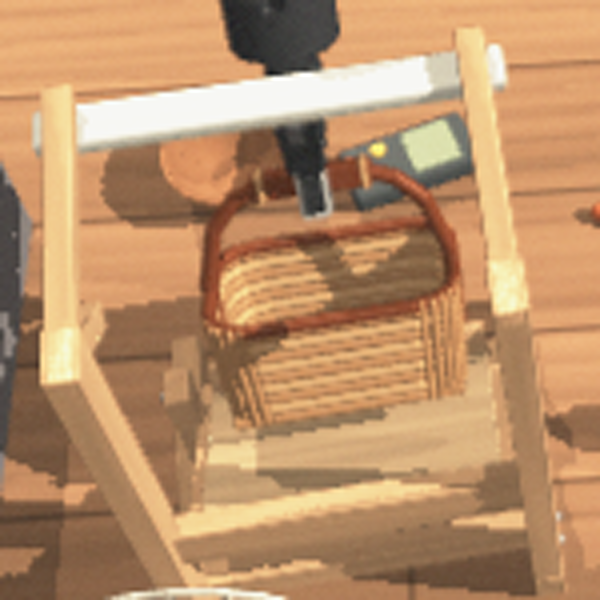

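Request:
{"name": "apply_moves", "arguments": {"plan": [[0, 0, 0, -1, 0, 0, 0], [0, 0, 0, -1, -0.3, 0, 0], [0, 0, 0, -1, -1, 0, 0], [0, 0, 0, -1, -1.5, 0, 0], [0, 0, 0, -1, -1.7, 0, 0], [0, 0, 0, -1, -1.7, 0, 0], [0, 0, 0, -1, -1.7, 0, 0], [0, 0, 0, -1, -1.7, 0, 0], [0, 0, 0, -1, -1.7, 0, 0], [0, 0, 0, -1, -1.2, 0, 0], [0, 0, 0, -0.5, -0.5, 0, 0]]}}

```text
clock: 10.5
ee_pos: [0.3878, -0.2887, 0.2261]
tool_rot: [[0.492, 0.865, 0.102], [0.044, 0.092, -0.995], [-0.87, 0.494, 0.007]]
wrist_force: [1.9, 0.6, -5.8]
opening: 0.154
```

Run:
```python
from view import *
s=st()
snap("scene","s9",135,105,150,150,4)
```

```text
10.5 op 0.1540503906985424 F [ 1.9407  0.6085 -5.7994] p [ 0.3878 -0.2887  0.2261] q [-1.3002 -0.0655  1.9693  0.5495  1.1935 -1.5993]
[[ 0.4916  0.8649  0.1016]
 [ 0.044   0.0918 -0.9948]
 [-0.8697  0.4935  0.0071]]
```

View pics/s9.png

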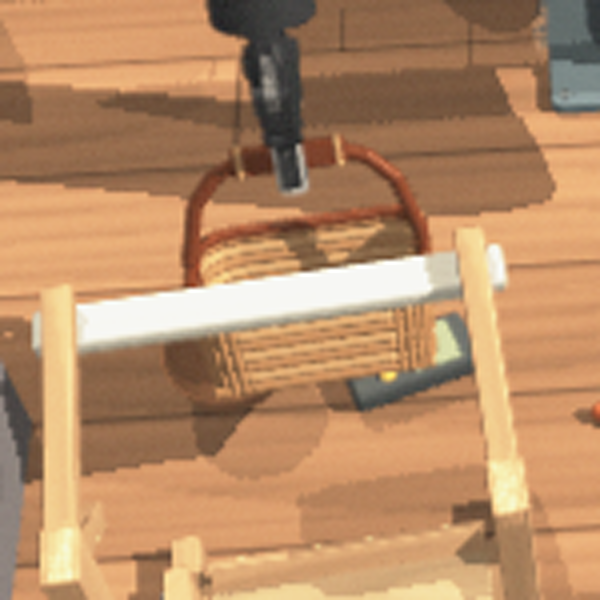

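Run:
```python
from view import *
s=st(); R=s["tool_rot"];p=s["ee_pos"]
p2=np.array([.46,-.05,.37]);R2=lean(0,np.radians(9))
print(rows(R,p,R2,p2,14))
R3=lean(0,np.radians(13.2)); p3=np.array([.649,.257,.33])
print(rows(R2,p2,R3,p3,16)); print(R2)
```

```text
10.55 op 0.15513975852328196 F [-0.885  -0.4023 -6.2873] p [ 0.3876 -0.289   0.2263] q [-1.3006 -0.0658  1.9689  0.549   1.1938 -1.5994]
[[ 0.4914  0.865   0.1016]
 [ 0.0434  0.0922 -0.9948]
 [-0.8698  0.4933  0.0077]]
step rot [-0.0037  0.0016 -0.0368] deg 2.122364398148907 shift cm [-0.8072  0.9964 -1.6182] 2.0646772147049792
[[ 0.3906 -0.2723  0.2381]
 [ 0.394  -0.2556  0.2497]
 [ 0.3978 -0.2388  0.2612]
 [ 0.4018 -0.222   0.2724]
 [ 0.4063 -0.2051  0.2834]
 [ 0.411  -0.1881  0.2941]
 [ 0.4161 -0.171   0.3046]
 [ 0.4215 -0.1539  0.3148]
 [ 0.4272 -0.1368  0.3248]
 [ 0.4332 -0.1195  0.3344]
 [ 0.4395 -0.1023  0.3438]
 [ 0.4461 -0.0849  0.3529]
 [ 0.4529 -0.0675  0.3616]
 [ 0.46   -0.05    0.37  ]]
step rot [-0.0046  0.      0.    ] deg 0.2625000000000003 shift cm [ 0.25    1.5251 -1.6593] 2.2675357214812473
[[ 0.4725 -0.0312  0.3675]
 [ 0.4848 -0.0124  0.365 ]
 [ 0.4971  0.0065  0.3625]
 [ 0.5094  0.0254  0.36  ]
 [ 0.5215  0.0444  0.3575]
 [ 0.5335  0.0635  0.355 ]
 [ 0.5455  0.0826  0.3525]
 [ 0.5573  0.1018  0.35  ]
 [ 0.5691  0.121   0.3475]
 [ 0.5808  0.1403  0.345 ]
 [ 0.5924  0.1596  0.3425]
 [ 0.6039  0.179   0.34  ]
 [ 0.6153  0.1984  0.3375]
 [ 0.6266  0.2179  0.335 ]
 [ 0.6379  0.2374  0.3325]
 [ 0.649   0.257   0.33  ]]
[[ 0.      0.9877  0.1564]
 [ 0.      0.1564 -0.9877]
 [-1.      0.      0.    ]]
```

Request:
{"name": "apply_moves", "arguments": {"plan": [[0, 0, 0, 0, 0, 0, 0], [-0.002, 0, -0.02, -0.7, 0.5, -0.8, 0], [-0.004, 0.002, -0.037, -0.8, 1.0, -1.6, 0], [-0.004, 0.002, -0.037, -0.8, 1.0, -1.6, 0], [-0.004, 0.002, -0.037, -0.8, 1.0, -1.6, 0], [-0.004, 0.002, -0.037, -0.8, 1.0, -1.6, 0], [-0.004, 0.002, -0.037, -0.8, 1.0, -1.6, 0], [-0.004, 0.002, -0.037, -0.8, 1.0, -1.6, 0], [-0.004, 0.002, -0.037, -0.8, 1.0, -1.6, 0], [-0.004, 0.002, -0.037, -0.8, 1.0, -1.6, 0], [-0.004, 0.002, -0.037, -0.8, 1.0, -1.6, 0], [-0.004, 0.002, -0.037, -0.8, 1.0, -1.6, 0], [-0.004, 0.002, -0.037, -0.8, 1.0, -1.6, 0], [-0.004, 0.002, -0.037, -0.8, 1.0, -1.6, 0], [-0.004, 0.002, -0.037, -0.8, 1.0, -1.6, 0], [0, 0, 0, 0, 0, 0, 0]]}}

```text
clock: 12.15
ee_pos: [0.4674, -0.039, 0.3745]
tool_rot: [[0.008, 0.986, 0.169], [0.022, 0.169, -0.985], [-1.0, 0.012, -0.02]]
wrist_force: [-0.2, -2.8, -6.4]
opening: 0.16
```

Run:
```python
from view import *
s=st(); R=s["tool_rot"];p=s["ee_pos"]
R3=lean(0,np.radians(13.2)); p3=np.array([.649,.257,.33])
rows(R,p,R3,p3,16)
snap("scene","s10",0,0,640,400,1.25)
```

```text
12.15 op 0.16034550288891777 F [-0.1752 -2.7725 -6.3871] p [ 0.4674 -0.039   0.3745] q [-0.3412  0.0433  1.3839  0.0233  1.7138 -0.5074]
[[ 0.0082  0.9856  0.1688]
 [ 0.0215  0.1686 -0.9855]
 [-0.9997  0.0117 -0.0198]]
step rot [-0.0038 -0.0012 -0.0008] deg 0.23311003046662884 shift cm [ 0.304   1.4754 -1.5878] 2.1886906381452507
```

View pics/s10.png

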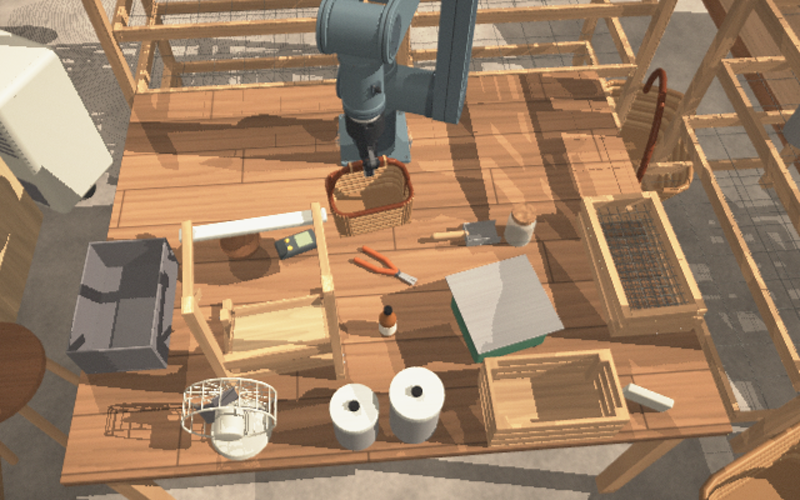

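Request:
{"name": "apply_moves", "arguments": {"plan": [[-0.004, -0.001, -0.001, 0.1, 0.7, -0.8, 0], [-0.004, -0.001, -0.001, 0.3, 1.5, -1.6, 0], [-0.004, -0.001, -0.001, 0.3, 1.5, -1.6, 0], [-0.004, -0.001, -0.001, 0.3, 1.5, -1.6, 0], [-0.004, -0.001, -0.001, 0.3, 1.5, -1.6, 0], [-0.004, -0.001, -0.001, 0.3, 1.5, -1.6, 0], [-0.004, -0.001, -0.001, 0.3, 1.5, -1.6, 0], [-0.004, -0.001, -0.001, 0.3, 1.5, -1.6, 0], [-0.004, -0.001, -0.001, 0.3, 1.5, -1.6, 0], [-0.004, -0.001, -0.001, 0.3, 1.5, -1.6, 0], [-0.004, -0.001, -0.001, 0.3, 1.5, -1.6, 0], [-0.004, -0.001, -0.001, 0.3, 1.5, -1.6, 0], [-0.004, -0.001, -0.001, 0.3, 1.5, -1.6, 0], [-0.004, -0.001, -0.001, 0.3, 1.2, -1.3, 0], [0, 0, 0, 0, 0.5, -0.5, 0], [0, 0, 0, 0, 0, 0, 0]]}}

```text
clock: 13.8
ee_pos: [0.6309, 0.23, 0.3262]
tool_rot: [[-0.011, 0.976, 0.216], [0.02, 0.216, -0.976], [-1.0, -0.007, -0.022]]
wrist_force: [-0.7, -0.5, -6.1]
opening: 0.16
```

Run:
```python
from view import *
s=st(); R=s["tool_rot"];p=s["ee_pos"]
R3=lean(0,np.radians(13.2)); p3=np.array([.649,.257,.30])
rows(R,p,R3,p3,1)
snap("scene","s11",320,130,180,170,3.5); snap("top","t11",165,70,180,150,4);snap("wrist","w11",0,0,640,400,1)
```

```text
13.8 op 0.1595742729051281 F [-0.7448 -0.5063 -6.1366] p [0.6309 0.23   0.3262] q [ 0.1712  0.4527  0.9628  0.022   1.7337 -0.0433]
[[-0.0112  0.9763  0.2162]
 [ 0.0201  0.2164 -0.9761]
 [-0.9997 -0.0066 -0.0221]]
step rot [-0.0124 -0.0221  0.0065] deg 1.4993070051477893 shift cm [ 2.6504  2.3655 -2.1867] 4.1715917243899705
```

View pics/s11.png

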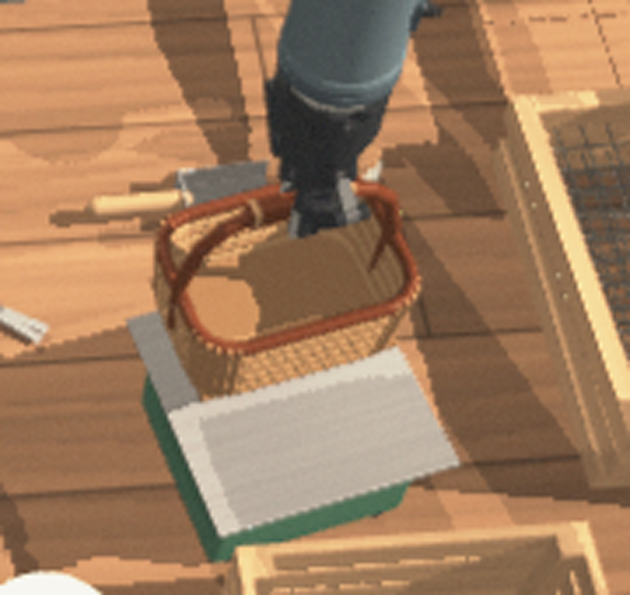

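View pics/t11.png

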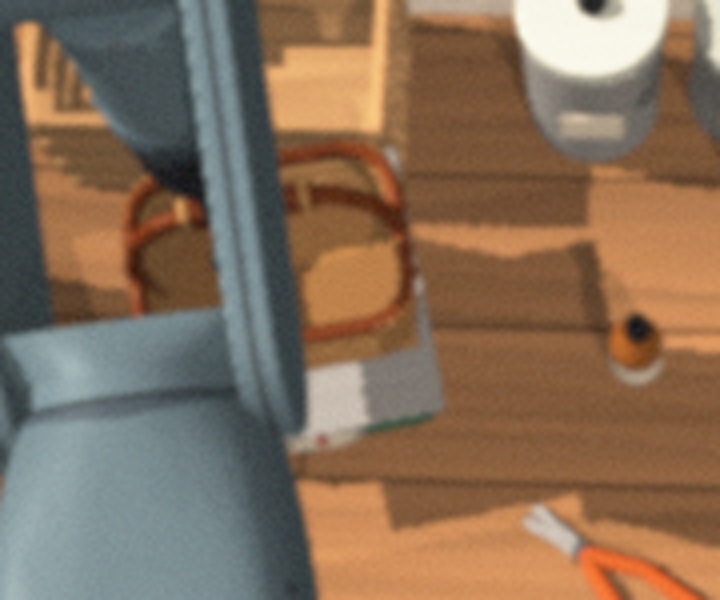

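View pics/w11.png

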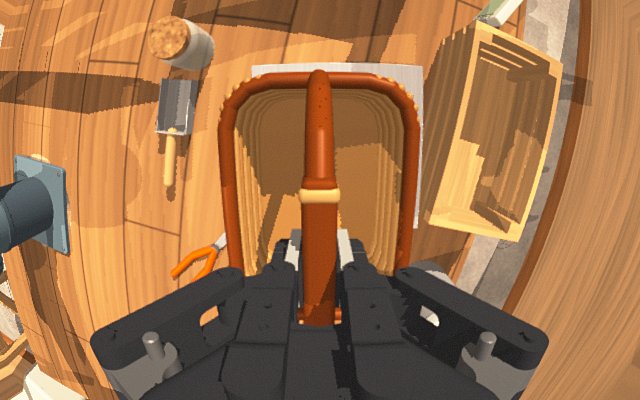

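Request:
{"name": "apply_moves", "arguments": {"plan": [[-0.004, -0.007, 0.002, 0.5, 0.7, -0.6, 0], [-0.004, -0.007, 0.002, 1.0, 0.8, -0.8, 0], [-0.004, -0.007, 0.002, 1.0, 0.7, -0.6, 0], [0, 0, 0, 0.5, 0.1, -0.1, 0], [0, 0, 0, 0, 0, 0, 0], [0, 0, 0, 0, 0, 0, 0]]}}

```text
clock: 14.55
ee_pos: [0.6492, 0.2548, 0.2949]
tool_rot: [[0.001, 0.974, 0.226], [-0.002, 0.226, -0.974], [-1.0, 0.0, 0.002]]
wrist_force: [-0.5, -0.8, -6.0]
opening: 0.153
```

Run:
```python
from view import *
s=st(); R=s["tool_rot"];p=s["ee_pos"]
R3=lean(0,np.radians(13.2)); p3=np.array([.649,.257,.24])
rows(R,p,R3,p3,1)
snap("scene","s12",320,130,180,170,3.5); snap("top","t12",165,70,180,150,4)
```

```text
14.55 op 0.15335906613931183 F [-0.5206 -0.8201 -6.0182] p [0.6492 0.2548 0.2949] q [ 0.2156  0.505   0.9531 -0.002   1.6831 -0.0123]
[[ 0.0008  0.9742  0.2256]
 [-0.0019  0.2256 -0.9742]
 [-1.      0.0003  0.002 ]]
step rot [-0.0028  0.002  -0.0003] deg 0.1980274394335806 shift cm [ 5.4848  0.0303 -0.232 ] 5.489834170220633
```

View pics/s12.png

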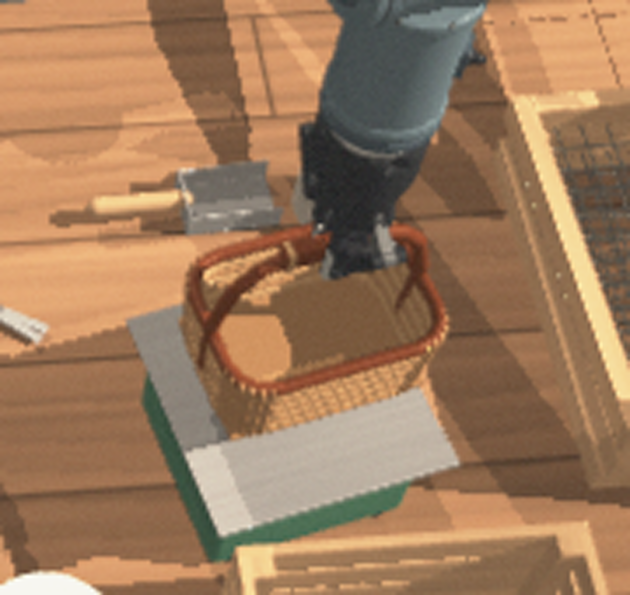

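View pics/t12.png

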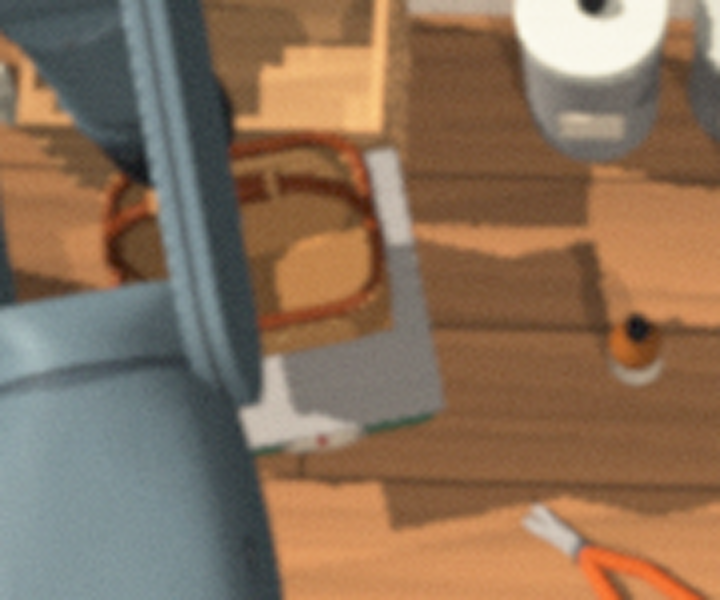

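```bash
cat > ov.py <<'E'
from view import *
def overlay(src,dst,cam,x0,y0,k,c,yaw,zb):
    im=cv2.imread(src); ca,sa=np.cos(yaw),np.sin(yaw)
    for z,hx,hy,col in ((zb+.085,.0665,.0915,(255,0,0)),(zb,.057,.082,(0,255,0)),(zb+.17,.007,.042,(255,255,0))):
        q=[]
        for a,b in((1,1),(1,-1),(-1,-1),(-1,1)):
            X=[c[0]+ca*a*hx-sa*b*hy,c[1]+sa*a*hx+ca*b*hy,z]; q.append((proj(cam,X)-[x0,y0]+.5)*k-.5)
        cv2.polylines(im,[np.int32(np.round(q))],True,col,1)
    cv2.imwrite(dst,im)
E
python3 - <<'E'
from ov import *
overlay("pics/s12.png","pics/s12o.png","s",320,130,3.5,(.649,.255),np.radians(13.1),.185)
overlay("pics/t12.png","pics/t12o.png","t",165,70,4,(.649,.255),np.radians(13.1),.185)
E
```

```text
(no output)
```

View pics/s12o.png

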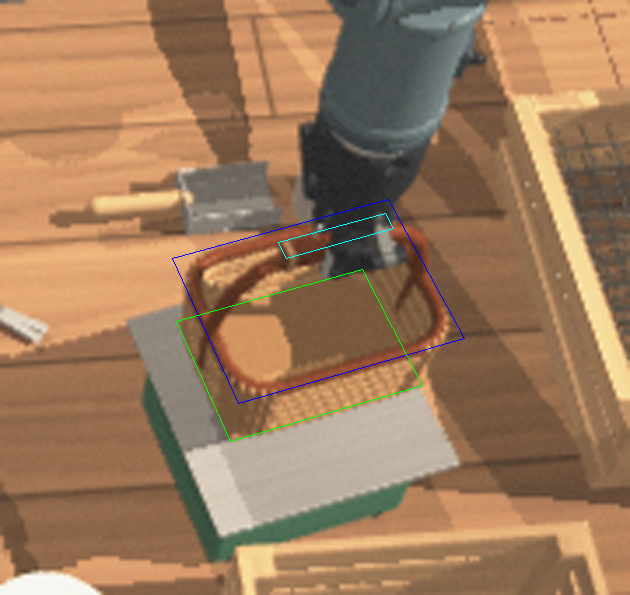

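View pics/t12o.png

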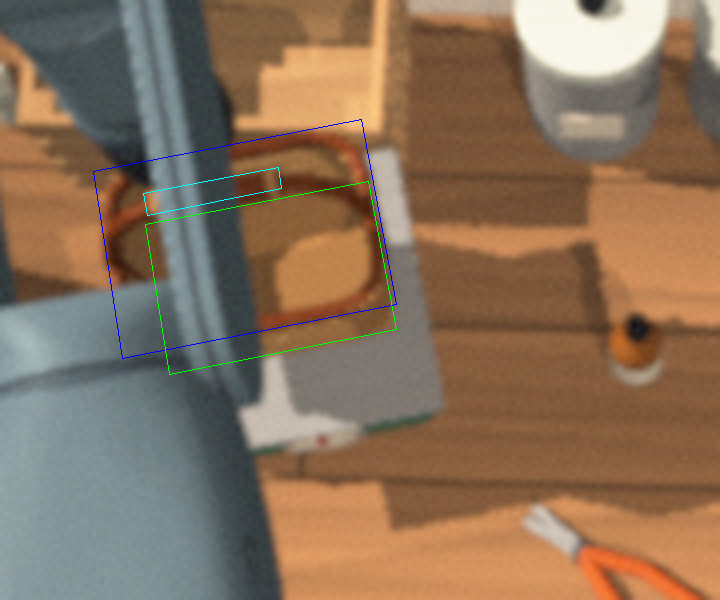

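Request:
{"name": "apply_moves", "arguments": {"plan": [[0, 0, 0, 0.4, 0, -0.1, 0], [0, 0, 0, 0.5, 0, -0.1, 0], [0, 0, 0, 0.5, 0, 0, 0], [0, 0, 0, 0.5, 0, 0, 0], [0, 0, 0, 0.5, 0, 0, 0], [0, 0, 0, 0.4, 0, 0, 0], [0, 0, 0, 0.3, 0, 0, 0], [0, 0, 0, 0.2, 0, 0, 0], [0, 0, 0, 0, 0, 0, 0]]}}

```text
clock: 15.55
ee_pos: [0.6489, 0.2556, 0.2603]
tool_rot: [[0.003, 0.975, 0.224], [-0.002, 0.224, -0.975], [-1.0, 0.002, 0.002]]
wrist_force: [0.0, -0.3, -5.6]
opening: 0.156
```

Run:
```python
from view import *
s=st(); R=s["tool_rot"];p=s["ee_pos"]
R3=lean(0,np.radians(13.2)); p3=np.array([.649,.257,.24])
rows(R,p,R3,p3,1)
snap("scene","s13",320,130,180,170,3.5)
```

```text
15.55 op 0.1555234792762826 F [ 0.0474 -0.2787 -5.5583] p [0.6489 0.2556 0.2603] q [ 0.2169  0.5086  1.028  -0.0023  1.6029 -0.0091]
[[ 0.0025  0.9746  0.224 ]
 [-0.0018  0.224  -0.9746]
 [-1.      0.0021  0.0023]]
step rot [-0.0044  0.0023 -0.002 ] deg 0.30852226648049336 shift cm [ 2.0269  0.0352 -0.141 ] 2.0320573993686413
```

View pics/s13.png

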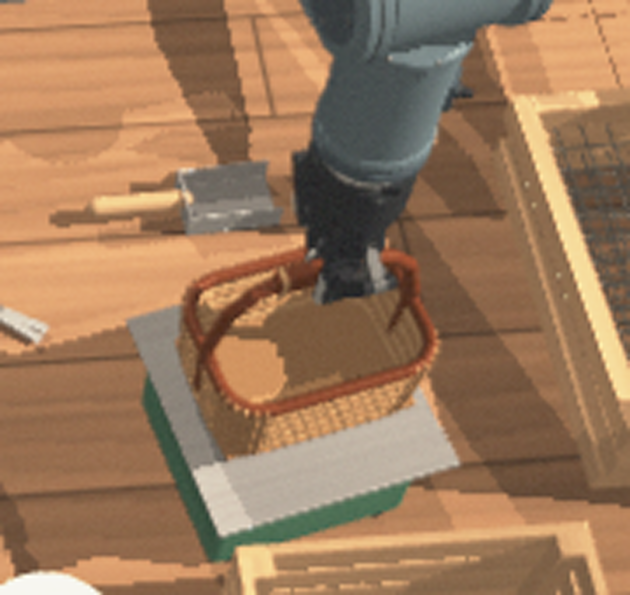

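Request:
{"name": "apply_moves", "arguments": {"plan": [[0, 0, 0, 0.2, 0, 0, 0], [0, 0, 0, 0.2, 0, 0, 0], [0, 0, 0, 0.2, 0, 0, 0], [0, 0, 0, 0.2, 0, 0, 0], [0, 0, 0, 0.2, 0, 0, 0], [0, 0, 0, 0.2, 0, 0, 0], [0, 0, 0, 0.2, 0, 0, 0], [0, 0, 0, 0.2, 0, 0, 0]]}}

```text
clock: 16.4
ee_pos: [0.6496, 0.2557, 0.2443]
tool_rot: [[0.005, 0.975, 0.224], [-0.001, 0.224, -0.975], [-1.0, 0.004, 0.002]]
wrist_force: [-0.9, 1.1, -6.4]
opening: 0.157
```

Request:
{"name": "apply_moves", "arguments": {"plan": [[0, -0.001, 0, 0.2, 0, 0, 0], [0, -0.001, 0, 0.2, 0, 0, 0], [0, -0.001, 0, 0.2, 0, 0, 0], [0, 0, -0.001, 0.2, 0, 0, 0], [0, 0, -0.001, 0.2, 0, 0, 0], [0, 0, -0.001, 0.2, 0, 0, 0]]}}

```text
clock: 17.0
ee_pos: [0.6496, 0.2558, 0.2312]
tool_rot: [[0.003, 0.975, 0.224], [-0.005, 0.224, -0.975], [-1.0, 0.001, 0.005]]
wrist_force: [0.1, -0.4, -6.9]
opening: 0.157
```

Request:
{"name": "apply_moves", "arguments": {"plan": [[0, 0, 0, 0.2, 0, 0, 0], [0, 0, 0, 0.2, 0, 0, 0], [0, 0.002, 0, 0.2, 0, 0, 0], [0, 0.001, 0, 0.2, 0, 0, 0]]}}

```text
clock: 17.4
ee_pos: [0.6496, 0.2559, 0.2236]
tool_rot: [[0.003, 0.975, 0.224], [-0.002, 0.224, -0.975], [-1.0, 0.002, 0.002]]
wrist_force: [-0.4, 0.5, -2.7]
opening: 0.156
```

Run:
```python
from view import *
s=st()
snap("scene","s14",320,130,180,170,3.5);s=st()
```

```text
17.4 op 0.15614632761792097 F [-0.3812  0.483  -2.6803] p [0.6496 0.2559 0.2236] q [ 0.2171  0.5207  1.0945 -0.0022  1.5242 -0.009 ]
[[ 0.0027  0.9745  0.2243]
 [-0.0017  0.2243 -0.9745]
 [-1.      0.0022  0.0022]]
17.45 op 0.15610599286786406 F [-0.8356  0.5426 -3.6716] p [0.6496 0.2558 0.2233] q [ 0.2171  0.5209  1.095  -0.0022  1.5238 -0.009 ]
[[ 0.0023  0.9745  0.2243]
 [-0.0018  0.2243 -0.9745]
 [-1.      0.0018  0.0023]]
```

View pics/s14.png

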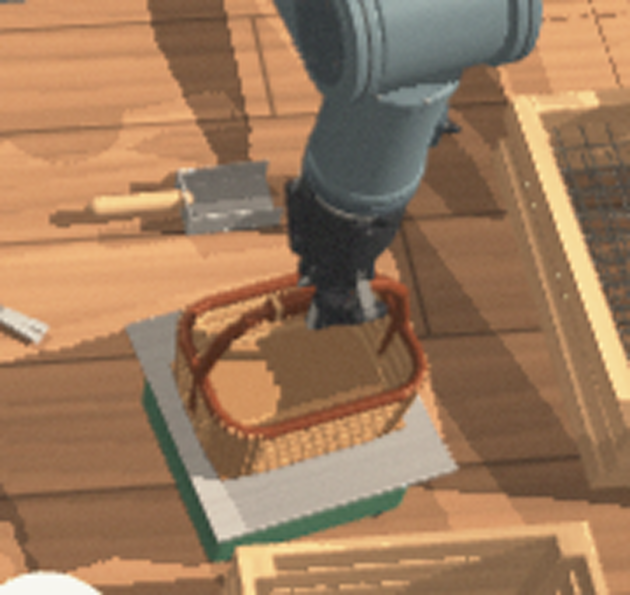

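Request:
{"name": "apply_moves", "arguments": {"plan": [[0, 0, 0, 0.1, 0, 0, 0], [0, 0, 0, 0.1, 0, 0, 0], [0, 0, 0, 0.1, 0, 0, 0], [0, 0, 0, 0.1, 0, 0, 0], [0, 0, 0, 0.1, 0, 0, 0], [0, 0, 0, 0, 0, 0, 0], [0, 0, 0, 0, 0, 0, 0]]}}

```text
clock: 18.15
ee_pos: [0.6496, 0.256, 0.2195]
tool_rot: [[0.004, 0.974, 0.224], [-0.001, 0.224, -0.975], [-1.0, 0.003, 0.002]]
wrist_force: [-1.0, -0.0, -2.8]
opening: 0.155
```

```bash
cat > fav.py <<'E'
from view import *
F=[]
for i in range(4):
    s=env.read_state();F.append(s["wrist_force"]); optics.get_image("scene")
F.append(env.read_state()["wrist_force"]);F=np.array(F);print(F[:,2],F.mean(0));st()
E
python3 fav.py
```

```text
[-2.7601 -1.923  -2.8043 -2.655  -2.0697] [-1.6228  0.2619 -2.4424]
18.35 op 0.15880083033787012 F [-0.9472 -0.0897 -2.0697] p [0.6496 0.256  0.2195] q [ 0.2172  0.5213  1.1034 -0.0022  1.5134 -0.0089]
[[ 0.0039  0.9745  0.2243]
 [-0.0014  0.2243 -0.9745]
 [-1.      0.0035  0.0023]]
```

Request:
{"name": "apply_moves", "arguments": {"plan": [[0, 0, 0, 0.1, 0, 0, 0], [0, 0, 0, 0.1, 0, 0, 0], [0, 0, 0, 0.1, 0, 0, 0], [0, 0, 0, 0.1, 0, 0, 0], [0, 0, 0, 0.1, 0, 0, 0], [0, 0, 0, 0.1, 0, 0, 0], [0, 0, 0, 0.1, 0, 0, 0], [0, 0, 0, 0.1, 0, 0, 0], [0, 0, 0, 0.1, 0, 0, 0], [0, 0, 0, 0, 0, 0, 0]]}}

```text
clock: 19.35
ee_pos: [0.6497, 0.256, 0.2112]
tool_rot: [[0.005, 0.974, 0.224], [-0.001, 0.224, -0.975], [-1.0, 0.005, 0.002]]
wrist_force: [-1.7, -0.3, 0.7]
opening: 0.157
```

```bash
python3 fav.py; python3 fav.py|head -1
```

```text
[0.6522 1.1521 0.0495 0.5137 0.4459] [-2.189   0.0522  0.5627]
19.55 op 0.1572975318015942 F [-2.8224  0.4433  0.4459] p [0.6496 0.256  0.2113] q [ 0.2173  0.5236  1.1189 -0.0023  1.4943 -0.0089]
[[ 0.0052  0.9745  0.2244]
 [-0.0012  0.2244 -0.9745]
 [-1.      0.0048  0.0023]]
[ 0.4459  0.6015  0.6928 -0.1046  0.5415] [-2.328  -0.1798  0.4354]
```

Request:
{"name": "apply_moves", "arguments": {"plan": [[0, 0, -0.003, -0.1, 0, 0, 0], [0, 0, -0.002, -0.1, 0, 0, 0], [0, 0, 0, 0, 0, 0, 0]]}}

```text
clock: 20.05
ee_pos: [0.65, 0.256, 0.2135]
tool_rot: [[0.001, 0.974, 0.224], [-0.002, 0.224, -0.974], [-1.0, 0.0, 0.002]]
wrist_force: [-2.3, -0.0, -0.4]
opening: 0.156
```

```bash
python3 fav.py; python3 fav.py|head -1; python3 -c "
from view import *
snap('scene','s15',320,130,180,170,3.5);snap('wrist','w15',0,0,640,400,1)"
```

```text
[-0.4117 -0.7439 -1.485   0.0258  0.5077] [-1.8104  0.0847 -0.4214]
20.25 op 0.1572684787023003 F [-1.0516  0.0707  0.5077] p [0.6499 0.256  0.2133] q [ 0.2173  0.5268  1.109  -0.0024  1.5057 -0.0089]
[[ 0.0005  0.9745  0.2244]
 [-0.0023  0.2244 -0.9745]
 [-1.     -0.      0.0024]]
[ 0.5077 -0.2165 -0.5262  0.2315  0.5268] [-1.9182  0.0041  0.1047]
```

View pics/s15.png

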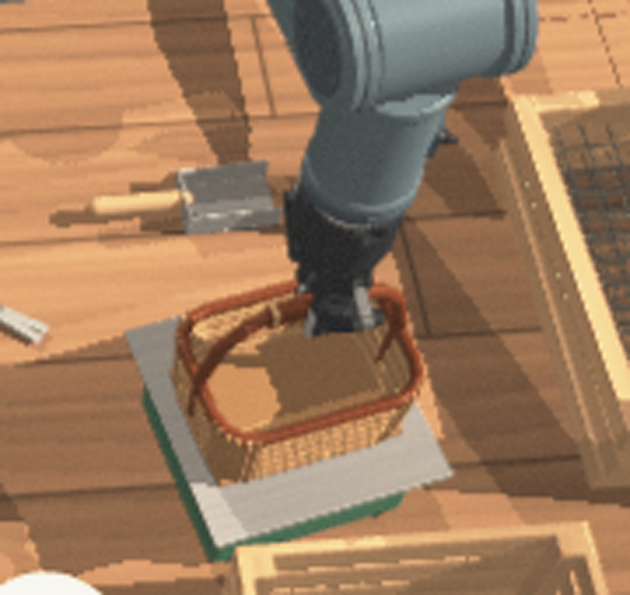

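View pics/w15.png

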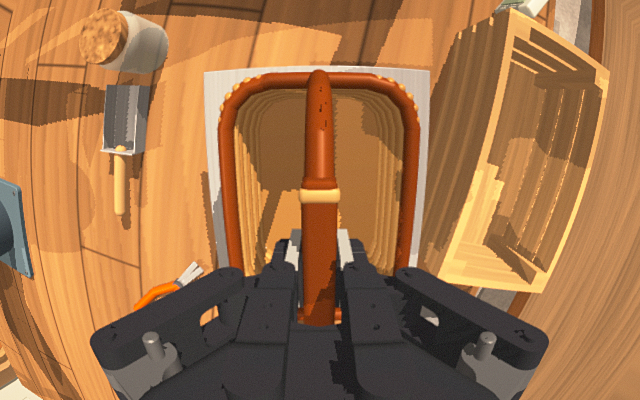

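Request:
{"name": "apply_moves", "arguments": {"plan": [[0, 0, 0, 0, -0.1, 0, 0], [0, 0, 0, 0, 0, 0, 0]]}}

```text
clock: 20.75
ee_pos: [0.6495, 0.256, 0.2135]
tool_rot: [[0.002, 0.974, 0.224], [-0.002, 0.224, -0.974], [-1.0, 0.002, 0.002]]
wrist_force: [-2.0, -0.6, 0.4]
opening: 0.154
```

```bash
python3 fav.py; python3 -c "
from view import *
s=env.read_state();print(s['moment'],s['joint_vel'])"
```

```text
[ 0.4027 -0.1008 -0.4065 -1.2102 -0.7048] [-1.6523 -0.2157 -0.4039]
20.95 op 0.15873163324428008 F [-1.7593 -0.5341 -0.7048] p [0.6495 0.2559 0.2134] q [ 0.2173  0.5249  1.1118 -0.0023  1.5034 -0.0089]
[[ 0.002   0.9745  0.2244]
 [-0.0019  0.2244 -0.9745]
 [-1.      0.0015  0.0023]]
[-0.1155  0.0809 -0.0374] [ 0.0002 -0.001   0.003   0.0011  0.0013  0.0011]
```

Request:
{"name": "apply_moves", "arguments": {"plan": [[0, 0, 0, 0, 0, 0, 0], [0, 0, 0, 0, 0, 0, 0]], "newtons": 20}}

```text
clock: 21.15
ee_pos: [0.6495, 0.256, 0.2135]
tool_rot: [[0.002, 0.975, 0.224], [-0.002, 0.224, -0.975], [-1.0, 0.001, 0.002]]
wrist_force: [-1.3, -0.3, -1.3]
opening: 0.154
```

Request:
{"name": "apply_moves", "arguments": {"plan": [[0, 0, 0, 0, 0, 0, 1.2], [0, 0, 0, 0, 0, 0, 1.3], [0, 0, 0, 0, 0, 0, 1.4], [0, 0, 0, 0, 0, 0, 1.5], [0, 0, 0, 0, 0, 0, 1.6], [0, 0, 0, 0, 0, 0, 1.7], [0, 0, 0, 0, 0, 0, 1.8], [0, 0, 0, 0, 0, 0, 2], [0, 0, 0, 0, 0, 0, 2.5], [0, 0, 0, 0, 0, 0, 3], [0, 0, 0, 0, 0, 0, 4], [0, 0, 0, 0, 0, 0, 5], [0, 0, 0, 0, 0, 0, 6], [0, 0, 0, 0, 0, 0, 6]]}}

```text
clock: 22.55
ee_pos: [0.6508, 0.2558, 0.2141]
tool_rot: [[0.005, 0.975, 0.224], [-0.001, 0.224, -0.975], [-1.0, 0.004, 0.002]]
wrist_force: [0.1, 0.4, 0.3]
opening: 0.705
```

```bash
python3 fav.py; python3 -c "
from view import *
snap('scene','s16',320,130,180,170,3.5);snap('wrist','w16',0,0,640,400,1)"
```

```text
[ 0.2625 -0.7019  0.6026  0.1834 -0.2832] [ 0.3075 -0.0327  0.0127]
22.75 op 0.7031497304524106 F [ 0.3612  0.3054 -0.2832] p [0.6508 0.2558 0.2141] q [ 0.2167  0.5248  1.1105 -0.0024  1.5019 -0.0091]
[[ 0.0049  0.9746  0.2241]
 [-0.0013  0.2241 -0.9746]
 [-1.      0.0044  0.0024]]
```

View pics/s16.png

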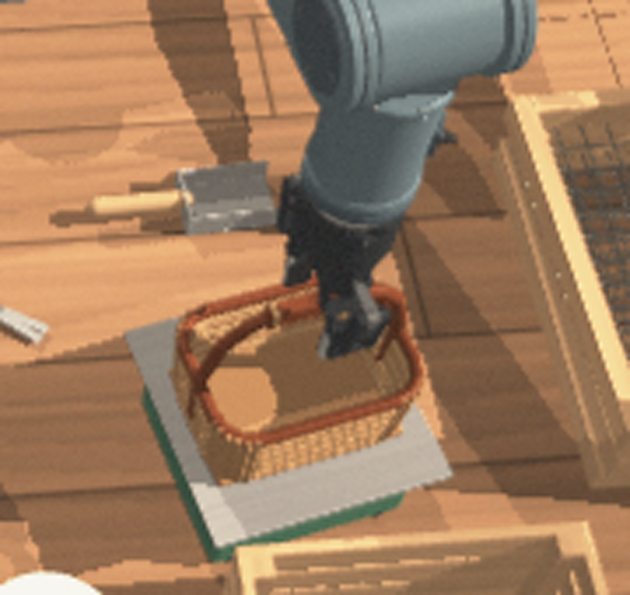

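View pics/w16.png

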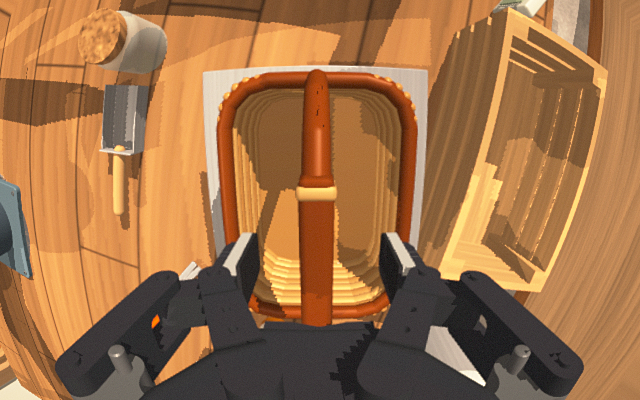

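Request:
{"name": "apply_moves", "arguments": {"plan": [[0, 0, 0, -0.5, 0, 0, 6], [0, 0, 0, -1, 0, 0, 6], [0, 0, 0, -1, 0, 0, 6], [0, 0, 0, -1, 0, 0, 6], [0, 0, 0, -1.5, 0, 0, 6], [0, 0, 0, -2, 0, 0, 6], [0, 0, 0, -3, 0, 0, 6], [0, 0, 0, -3, 0, 0, 6], [0, 0, 0, -3, 0, 0, 6], [0, 0, 0, -2, 0, 0, 6], [0, 0, 0, 0, 0, 0, 6], [0, 0, 0, 0, 0, 0, 6]]}}

```text
clock: 24.05
ee_pos: [0.6492, 0.256, 0.4109]
tool_rot: [[0.014, 0.974, 0.224], [0.001, 0.224, -0.975], [-1.0, 0.013, 0.002]]
wrist_force: [1.1, 0.7, -0.5]
opening: 0.705
```

Run:
```python
from ov import *
st()
snap('scene','s17',320,130,180,170,3.5);snap('top','t17',165,70,180,150,4);snap('scene','s17f',0,0,640,400,1.25)
zb=.126-.0195
overlay("pics/s17.png","pics/s17o.png","s",320,130,3.5,PAN[:2],np.radians(13.2),zb)
overlay("pics/t17.png","pics/t17o.png","t",165,70,4,PAN[:2],np.radians(13.2),zb)
```

```text
24.05 op 0.7046029187081813 F [ 1.0849  0.7461 -0.4523] p [0.6492 0.256  0.4109] q [ 0.2174  0.5254  0.6477 -0.0025  1.9551 -0.0095]
[[ 0.0135  0.9745  0.2241]
 [ 0.0006  0.2241 -0.9746]
 [-0.9999  0.0133  0.0024]]
```

View pics/s17o.png

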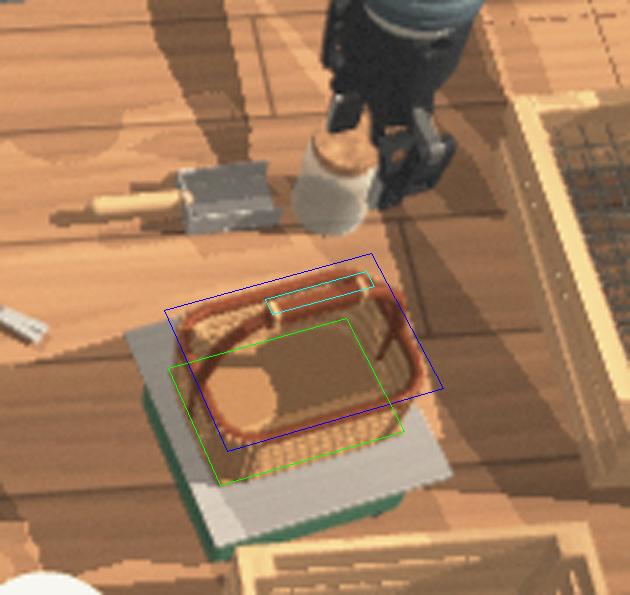

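View pics/t17o.png

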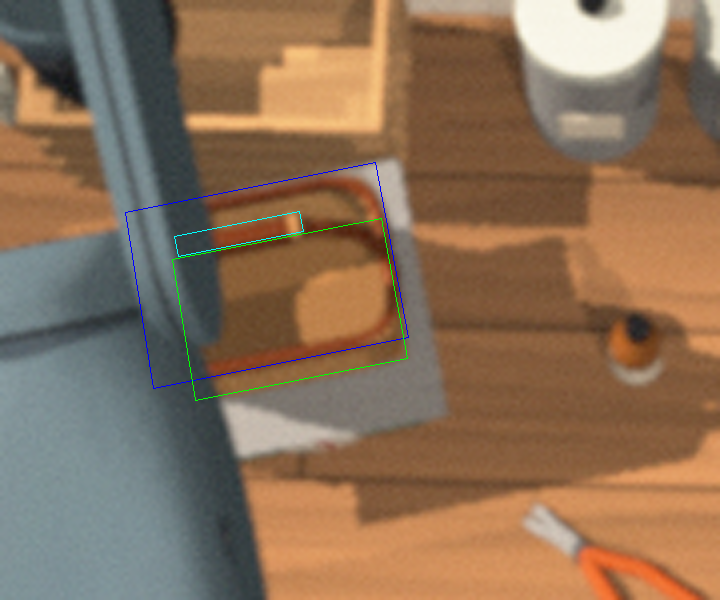

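View pics/s17f.png

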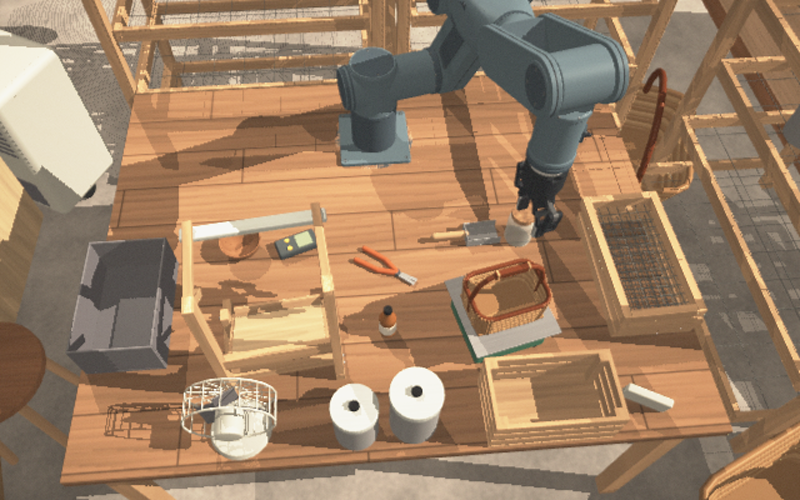

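Request:
{"name": "apply_moves", "arguments": {"plan": [[0, 0, 0, 0, 0, 0, 6], [0, 0, 0, 0, 0, 0, 6], [0, 0, 0, 0, 0, 0, 6], [0, 0, 0, 0, 0, 0, 6], [0, 0, 0, 0, 0, 0, 6], [0, 0, 0, 0, 0, 0, 6], [0, 0, 0, 0, 0, 0, 6], [0, 0, 0, 0, 0, 0, 6]]}}

```text
clock: 25.0
ee_pos: [0.648, 0.2557, 0.4048]
tool_rot: [[0.003, 0.975, 0.224], [-0.002, 0.224, -0.975], [-1.0, 0.003, 0.002]]
wrist_force: [-0.7, -0.4, 0.0]
opening: 0.704
```

```bash
python3 -c "
from station import env
print(env.close_job())"
```

```text
the job is handed in; nothing more can be done
None
```

The herb basket is standing upright on the scale's pan, let go, and I handed the job in at about 25 s of the 58 s allowed. No verdict came back.

- **Lift and carry:** I took the basket by its handle with the tool leaning 30° and raised it about 36 mm square to the deck. I then drew it out to the front, carried it across upright and lowered it onto the pan at 10–20 mm/s.
- **Weight and release:** It weighs about 6 N (0.6 kg), which sinks the pan about 20 mm. I let go only once the wrist force read zero within noise. At one point I had pressed about 0.5 N too far, and I raised it 2 mm before opening the fingers slowly.
- **Last checks:** In the scene and top pictures the basket matches the drawn outline of an upright basket at the pan's centre to within a few millimetres. In the scene picture taken after release, the gripper is well above the basket and the other things on the bench look unmoved.
- **First grasp missed:** The fingers closed just above the handle bar. The real fingertips sit about 25–30 mm behind the reported TCP, as both the wrist and scene cameras showed. I went deeper and gripped the bar at a 13.6 mm opening, close to its 14 mm thickness.
- **Sideways force:** About 2 N of sideways force stayed on the gripper while the basket rested on the pan, and it was gone after release. I could not measure the pan's position or speed directly, so its sinking is inferred from force and hand height.

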